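# Set the hold-down stop of a plate stage with a setting block

### The arm

A 6-joint arm with a two-finger parallel gripper is mounted at the origin on the work surface. World frame = base frame: x ahead of the robot, y to its left, z up, the work surface at z = 0. Lengths are in mm, angles in rad, forces in N, time in s.
With the tool pointing down it reaches from about 250 to 800 mm from the base axis. Payload 8.5 kg.
Tool frame: the origin (TCP) lies on the centre line of the jaws, within the pads' length; the fingertips stand 19 mm ahead of it and the grasp point (between the pads) is the TCP; z points along the fingers, x is the direction in which the jaws open and shut, and the axes are right-handed (so a half turn about z gives the same grasp; the last joint's range is limited). The gripper opens to 85 mm and grips with 20 to 120 N. Pads are 22 mm wide; open, the fingers measure 114 mm over their backs; the gripper's body (76 mm by 85 mm) begins 54 mm behind the grasp point. The pads swing forward as they close: fully open they stand 13 mm farther back than shut.
Start: joints at [-1.257, 0.238, -0.013, 1.319, 0, 1.571], TCP at [162.04, -499.323, 250.276] pointing down, gripper open.
Joint ranges: [-2.66, 2.66], [-1.03, 1.9], [-1.14, 1.46], [-1.82, 2.27], [-1.45, 1.34], [-3.14, 3.14]. Speed limits (rad/s): [2.22, 2.22, 2.79, 3.14, 3.14, 3.14].

### API

Orientations are given as a unit quaternion [x, y, z, w].
In Python, from cell import arm gives the robot as it stands.
- The arm moves only by the tool step_arm, never from a script. Its arguments are lists of equal length, an entry for each row: "translation": the shift along the tool's x, y, z each as a share of 4 cm, from -1 to 1, a list of three; "turn": the turn, a rotation vector about the tool's x, y, z each as a share of 4 degrees, from -1 to 1, a list of three; "gripper": the closure, from -1 (fully open) to 1 (shut), so that 0 is half open. A call has exactly 8 rows; each row shifts and turns the commanded pose from where the row before left it, along the tool's axes as they then stand; what a row does not reach is not made up. A row lasts 1/10 s, in which the tool goes at most 50 mm and 8.59 degrees, less where a joint would pass 70% of its speed; a pose out of reach is approached as far as the arm can. A call with a number of a shift or a turn outside -1 to 1 is refused whole. A call with a gripper value outside its range is refused whole. The fingers move at their own pace and stop on an object; "grip_force" is the grip in N (left out, the last holds). Time passes only in rows, so rows that do not move let the fingers close, or fill a call up. It gives the time, the measured TCP pose, the force and the opening at its end, in the units of the state.
- arm.observe(): the state, without advancing time (a new reading comes with each control period).
- arm.get_image(name): name is "scene" or "side" or "wrist"; returns a dict with "color" (480x640x3 uint8, red, green, blue), "fx", "fy", "cx", "cy" (pixels), "camera_from_world" (4x4, takes a point from world to camera coordinates). Camera axes: x right, y down, z forward; pixel columns grow to the right and rows downward; lengths in mm; the calibration is good to about 2 mm. A picture is of the moment at which its call begins. There is no depth.
- arm.job_done(): hands the job in, once; it reports no verdict.
The state is a dict: "time_s": time; "joint_positions": joint angles; "joint_vel": joint speeds; "tau": joint torques, N m; "tcp_pos": TCP position; "tcp_rot": TCP orientation; "ft_force": force on the tool from outside, world axes, zero at the start; "torque": the same for the moment, N m; "gripper_width": finger opening in mm.
Only numpy, scipy, OpenCV 4.12 (cv2) and the standard library are available. Lean on these libraries where they do the work, as an engineer would, in place of code of your own. Each camera call takes 0.05 s, during which the arm holds its last target.

### The job

Set the plate stage's hold-down stop: take the T-handled driver from the tool stand, seat it in the stop screw and turn the screw down, clockwise, until the setting block just drags under the soft buffer: a slow, steady pull of about 5 N on its knob, where free it takes about 2. Never clamp it hard; feel it by drawing the block slowly a little way towards its knob end, at the final setting too. Leave the block lying nipped under the buffer and the driver standing in the screw, ready for the lock nut, and shift nothing else.

Things in the scene. Friction and masses are not known exactly. Their poses are not given: they have to be found in the camera images.
- stage: Plate stage, fixed: light base 240 x 170 mm with a dark deck, deck top 28 mm above its origin, which lies on the bench under the stop screw's axis. Its x points from the block's knob end to the rear. Two rails along x 8 mm high guide the block; two columns at y = +-55 mm carry a cross-bar (140 mm in y, 34 mm in x, top at z = 86 mm) over the block, with the stop screw through its middle.
- stop_screw: Stop screw, upright: knurled steel head 30 mm across, 28 mm high, over a slack lock nut. Origin: centre of the mouth of its square recess, 14.2 mm wide, 20 mm deep, with a 2 mm lead-in; x and y are square to the recess walls. Clockwise from above lowers it 3.5 mm per rad; stiff (0.08 N m), stays where left. Its buffer starts 0.5 to 3.7 mm clear of the block; 0.3 to 1.5 rad sets it. Limit 1.8 rad.
- buffer: Soft buffer under the stop screw, black, 17 mm across with a domed tip, moving up and down with the screw but not turning. It gives 0.27 mm per N: a turn of 1 rad adds about 13 N once it touches. Its origin lies on the axis, inside the screw. How far it is screwed out of the screw varies by 2.5 mm and is not measured: feel for it. Right is 1.5 to 6 N on the block; over 10 N spoils it.
- block_knob (a point): Centre of the grip knob of the setting block: upright round steel knob, 20 mm across, 34 mm high, on the block's front end; this point is 10 mm below the knob's top and 24 mm above the block's top. It starts 106 to 122 mm in front (-x of the stage) of the screw's axis.
- block: Setting block: aluminium bar 170 x 40 x 16 mm, 0.3 kg, on the deck between the rails (1.5 mm play each side) and under the buffer. Origin: centre of its underside; x along it, away from the knob, which is at x = -72 mm. Its rear end starts 35 to 51 mm behind the screw's axis. Pull on it when free: 1.5 to 2.3 N; rightly set: about 5 N while sliding slowly (a tenth less at rest; bearing on the knob adds 0.6 N per N).
- driver_handle (a point): Centre of the driver's handle: level aluminium T-bar 70 mm long (along y), 16 mm thick (along x), 20 mm high, on a 14 mm shank; z up. The driver is 105 mm tall, 0.22 kg. It starts upright in the tool stand, a wooden block 45 mm high, its end 30 mm deep in a square hole: lift it 40 mm to clear.
- driver_tip (a point): Centre of the driver's lower end, 95 mm below the handle's centre: a 13 mm square, with sides along the handle's x and y. Seated, it stands on the floor of the screw's recess (20 mm down), in any of four ways round, upright with a little play (about 0.2 rad of turn in all).
- tip_box: Bystander: pipette-tip box 118 x 82 x 56 mm, origin under its centre. Leave it.
- spare_block: Bystander: plain aluminium bar 110 x 34 x 25 mm without knob, origin under its centre. Leave it.
- parts_tray: Bystander: open steel tray 85 x 115 x 22 mm with nuts, origin under its centre. Leave it.
- screwdriver: Bystander: small black-handled screwdriver 170 mm long lying on the bench in front of the stage. Leave it.
Not all that is in view belongs to the job. Leave any orange or red look-alike of the part that bears driver_handle alone. What is shaped like the block but orange is not meant.

How it is judged:
By the outcome, as a careful person would: the job done as asked, in the order asked, and still so for the second after the job is handed in, with the robot touching nothing.
It also fails if it takes over 72 s, if anything falls off the work surface, if the arm or the gripper's body presses on something with over 40 N, if the wrist force passes 120 N, or if a joint passes its speed limit or range.

## Working session

There is one attempt and no reset: what is moved stays moved. The work goes in short steps, Python scripts to look and compute and a tool call to move; the robot and the scene stay as the last step left them, time stands still between calls to the robot, and variables do not carry over. Pictures are saved under pics/ and viewed, and the job is handed in when it is done.

Besides the shell and the picture viewer there is one more tool, called after "Emit:" as name(argument=value, ...), one argument or row to a line, values as JSON. step_arm: Moves the arm, as the interface text tells. Its arguments: {"type":"object","properties":{"translation":{"type":"array","items":{"type":"array","items":{"type":"number","minimum":-1,"maximum":1}}},"turn":{"type":"array","items":{"type":"array","items":{"type":"number","minimum":-1,"maximum":1}}},"gripper":{"type":"array","items":{"type":"number"}},"grip_force":{"type":"number"}},"required":["translation","turn","gripper"]}

```bash
ls; mkdir -p pics; cat > h.py <<'E'
import numpy as np, cv2
from cell import arm
def snap(n,f):
    d=arm.get_image(n); cv2.imwrite('pics/'+f+'.png',d['color'][:,:,::-1]); np.savez('pics/'+f+'.npz',**{k:np.array(d[k]) for k in d}); return d
def ld(f): return dict(np.load('pics/'+f+'.npz'))
def ray(d,u,v):
    T=d['camera_from_world']; R=T[:3,:3]; c=-R.T@T[:3,3]
    r=R.T@np.array([(u-d['cx'])/d['fx'],(v-d['cy'])/d['fy'],1.]); return c,r/np.linalg.norm(r)
def onz(d,u,v,z):
    c,r=ray(d,u,v); return c+r*(z-c[2])/r[2]
def proj(d,p):
    T=d['camera_from_world']; q=T[:3,:3]@np.array(p,float)+T[:3,3]; return np.array([d['fx']*q[0]/q[2]+d['cx'],d['fy']*q[1]/q[2]+d['cy']])
def tri(obs):
    A=np.zeros((3,3));b=np.zeros(3)
    for d,u,v in obs:
        c,r=ray(d,u,v);P=np.eye(3)-np.outer(r,r);A+=P;b+=P@c
    p=np.linalg.solve(A,b); return p,[np.linalg.norm((np.eye(3)-np.outer(ray(d,u,v)[1],ray(d,u,v)[1]))@(p-ray(d,u,v)[0])) for d,u,v in obs]
E
python3 - <<'E'
from h import *
np.set_printoptions(precision=3,suppress=True)
for n in('scene','side','wrist'):
    d=snap(n,n+'0'); T=d['camera_from_world']; print(n,d['fx'],-T[:3,:3].T@T[:3,3],T[2,:3])
print(arm.observe())
E
```

```text
pics
scene 546.912948170896 [1389.051    3.158 1008.568] [-0.691 -0.071 -0.719]
side 556.2198708090764 [  380.161 -1231.261   927.593] [ 0.085  0.811 -0.578]
wrist 408.63837825386753 [ 240.622 -473.884  372.654] [-0.307 -0.097 -0.947]
{'time_s': 0.15, 'joint_positions': array([-1.257,  0.239, -0.014,  1.319,  0.   ,  1.571]), 'joint_vel': array([ 0.001, -0.001,  0.002,  0.   , -0.002, -0.   ]), 'tau': array([  0.001, -53.908,  34.66 ,   0.015,   0.   ,  -0.   ]), 'tcp_pos': array([ 161.967, -499.073,  249.837]), 'tcp_rot': array([ 0.809, -0.588, -0.   , -0.   ]), 'ft_force': array([-0.163,  0.027,  0.003]), 'torque': array([-0.018, -0.011,  0.026]), 'gripper_width': 85.34663727528655}
```

View pics/scene0.png

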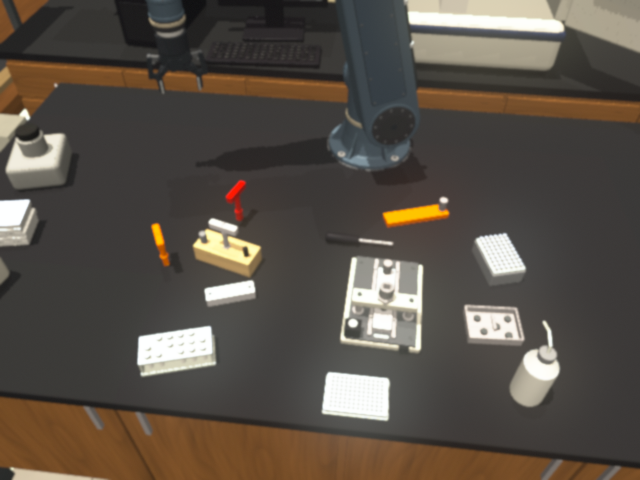

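View pics/side0.png

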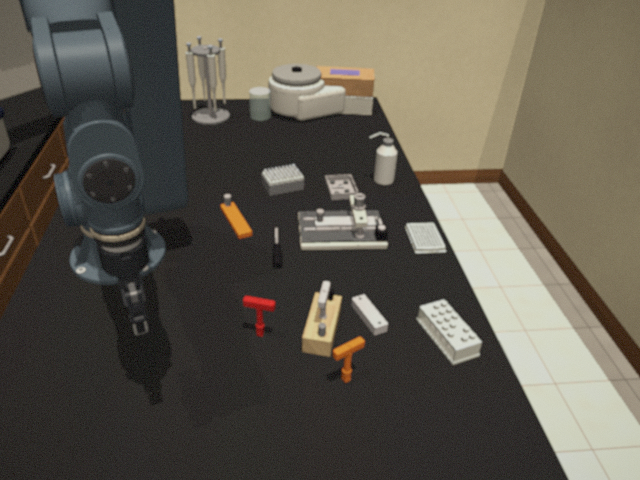

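View pics/wrist0.png

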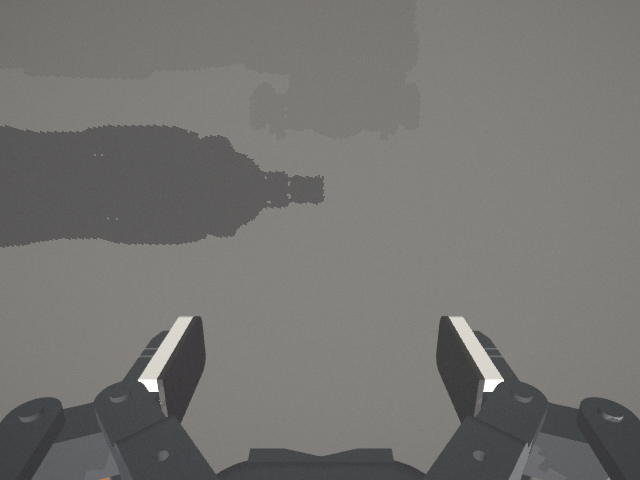

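Candidates. The aluminium T-driver sits in the wooden stand: scene (223,228), side (324,290). The look-alikes are a red T at scene (237,195) and an orange T at (160,240). The stage is at scene (385,305). Block look-alikes are the orange block with a knob (415,215) and the plain spare bar (230,292). I'll check close crops next.

```bash
python3 - <<'E'
import cv2,numpy as np
a=cv2.imread('pics/scene0.png');b=cv2.imread('pics/side0.png')
c=lambda im,x,y,w,h,k:cv2.resize(im[y:y+h,x:x+w],None,fx=k,fy=k,interpolation=cv2.INTER_CUBIC)
cv2.imwrite('pics/c1.png',np.vstack([c(a,180,200,100,75,4).copy() if 0 else np.hstack([c(a,185,205,80,60,5),c(b,290,265,80,60,5)]),np.zeros((2,800,3),np.uint8)]))
cv2.imwrite('pics/c2.png',c(a,335,250,100,105,5.7))
cv2.imwrite('pics/c3.png',c(b,290,180,110,80,7))
E
```

```text
(no output)
```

View pics/c1.png

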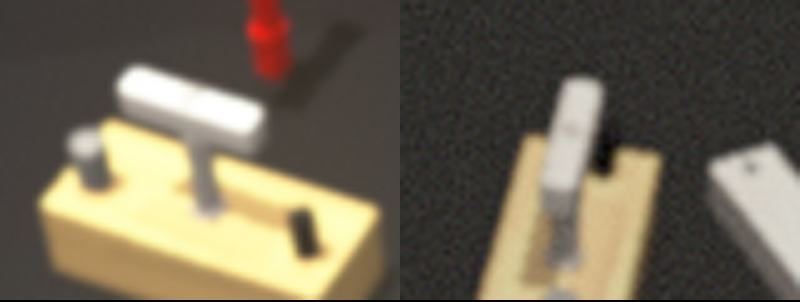

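View pics/c2.png

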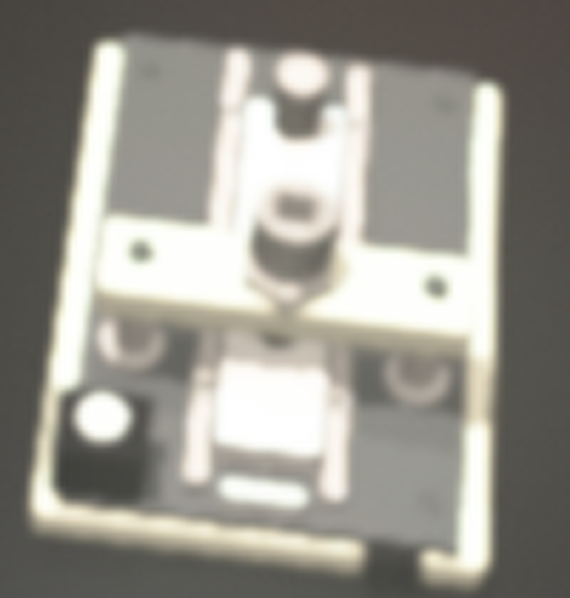

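View pics/c3.png

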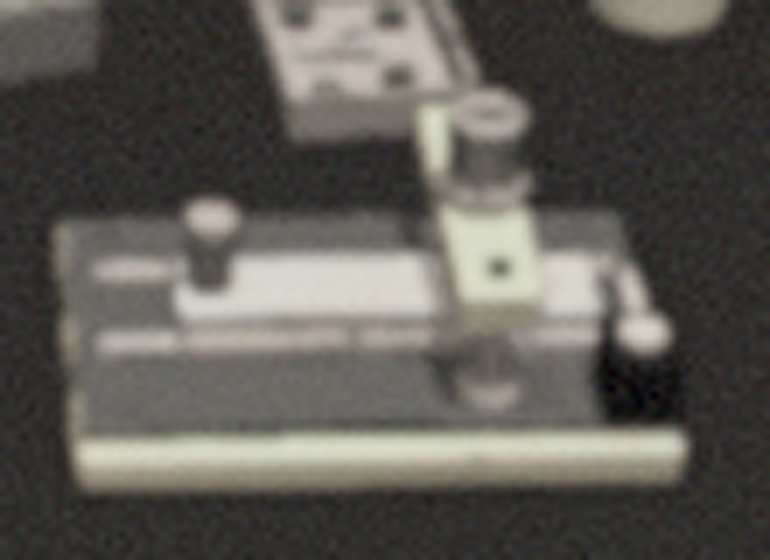

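```bash
python3 - <<'E'
from h import *
np.set_printoptions(precision=2,suppress=True)
s=ld('scene0');d=ld('side0')
for n,a,b in(('handle',(223,226.8),(324.6,291)),('screw',(386.8,286.3),(360,196.1)),('knobtop',(388,262.6),(320,210.4))):
    print(n,tri([(s,*a),(d,*b)]))
for z in (110,): print(onz(s,223,226.8,z),onz(d,324.6,291,z))
# handle ends top edges
print(onz(s,185+140/5,205+75/5,120),onz(s,185+262/5,205+105/5,120))
print(onz(d,290+582/5,265+80/5,120),onz(d,290+558/5,265+190/5,115))
print(onz(s,388,262.6,78),onz(d,320,210.4,78))
# bar corners
f=lambda x,y:(335+x/5.7,250+y/5.7)
for p in((110,217),(468,255),(470,335),(98,297)):print('bar',onz(s,*f(*p),86))
E
```

```text
handle (array([ 520.56, -318.59,  116.05]), [np.float64(0.4197983793296264), np.float64(0.4197983793296495)])
screw (array([661.38,  61.81, 123.59]), [np.float64(1.9484582264524415), np.float64(1.9484582264525223)])
knobtop (array([552.7 ,  65.86,  77.11]), [np.float64(1.3330883324396772), np.float64(1.3330883324395877)])
[ 515.16 -320.92  110.  ] [ 521.34 -311.33  110.  ]
[ 505.68 -345.73  120.  ] [ 518.32 -285.04  120.  ]
[ 707.28 -300.6   120.  ] [ 681.72 -366.07  115.  ]
[551.93  66.5   78.  ] [553.2   62.64  78.  ]
bar [641.48  -4.23  86.  ]
bar [643.69 130.55  86.  ]
bar [681.04 131.01  86.  ]
bar [679.84  -5.91  86.  ]
```

```bash
cat >> h.py <<'E'
from scipy.spatial.transform import Rotation as Ro
def yawof(o):
    X=Ro.from_quat(o['tcp_rot']).as_matrix()[:,0]; return np.degrees(np.arctan2(X[1],X[0]))
def plan(p,yaw,n,nt=None,start=None):
    """straight move to p with tool down, tool-x at world angle yaw (deg); prints rows"""
    o=arm.observe(); s,y0=(o['tcp_pos'],yawof(o)) if start is None else start
    R0=Ro.from_quat(o['tcp_rot']).as_matrix()
    dy=(yaw-y0+180)%360-180
    tgt=np.array([[np.cos(np.radians(yaw)),np.sin(np.radians(yaw)),0],[np.sin(np.radians(yaw)),-np.cos(np.radians(yaw)),0],[0,0,-1]]).T
    if start is not None: R0=np.array([[np.cos(np.radians(y0)),np.sin(np.radians(y0)),0],[np.sin(np.radians(y0)),-np.cos(np.radians(y0)),0],[0,0,-1]]).T
    rv=Ro.from_matrix(R0.T@tgt).as_rotvec()
    step=(np.array(p,float)-s)/n
    R=R0; T=[];W=[]
    for i in range(n):
        T.append(np.round(R.T@step/40,3).tolist()); w=np.round(rv/n/np.radians(4),3); W.append(w.tolist())
        R=R@Ro.from_rotvec(w*np.radians(4)).as_matrix()
    print('from',np.round(s,1),round(y0,2),'dyaw',round(dy,2)); print('T',T); print('W',W[0])
def st():
    o=arm.observe(); print('t',round(o['time_s'],2),'tcp',np.round(o['tcp_pos'],2),'yaw',round(yawof(o),2),'tilt',np.round(Ro.from_quat(o['tcp_rot']).as_matrix()[:2,2],4),'F',np.round(o['ft_force'],2),'M',np.round(o['torque'],3),'w',round(o['gripper_width'],1),'q',np.round(o['joint_positions'],2))
E
python3 -c "
from h import *
plan([500,-317,215],-11.6,16)"
```

```text
from [ 162.  -499.1  249.8] -72.02 dyaw 60.42
T [[-0.108, -0.59, 0.055], [-0.068, -0.596, 0.055], [-0.029, -0.599, 0.054], [0.01, -0.6, 0.054], [0.05, -0.598, 0.054], [0.089, -0.593, 0.054], [0.128, -0.586, 0.054], [0.166, -0.576, 0.054], [0.204, -0.564, 0.054], [0.241, -0.55, 0.054], [0.276, -0.532, 0.054], [0.311, -0.513, 0.054], [0.344, -0.492, 0.054], [0.376, -0.468, 0.054], [0.406, -0.442, 0.054], [0.434, -0.414, 0.054]]
W [-0.001, 0.001, -0.944]
```

Emit:
step_arm(
  translation=[
    [-0.108,-0.59,0.055],
    [-0.068,-0.596,0.055],
    [-0.029,-0.6,0.054],
    [0.01,-0.6,0.054],
    [0.05,-0.598,0.054],
    [0.089,-0.593,0.054],
    [0.128,-0.586,0.054],
    [0.166,-0.576,0.054],
  ],
  turn=[
    [0,0,-0.944],
    [0,0,-0.944],
    [0,0,-0.944],
    [0,0,-0.944],
    [0,0,-0.944],
    [0,0,-0.944],
    [0,0,-0.944],
    [0,0,-0.944],
  ],
  gripper=[-0.2,-0.2,-0.2,-0.2,-0.2,-0.2,-0.2,-0.2],
  grip_force=40,
)

```text
time_s: 0.95
tcp_pos: [331.8, -407.6, 232.6]
tcp_rot: [0.935, -0.356, -0.0, -0.0]
ft_force: [-0.2, 0.2, 0.2]
gripper_width: 51.1
```

Emit:
step_arm(
  translation=[
    [0.204,-0.564,0.054],
    [0.241,-0.55,0.054],
    [0.276,-0.532,0.054],
    [0.311,-0.513,0.054],
    [0.344,-0.492,0.054],
    [0.376,-0.468,0.054],
    [0.406,-0.442,0.054],
    [0.434,-0.414,0.054],
  ],
  turn=[
    [0,0,-0.944],
    [0,0,-0.944],
    [0,0,-0.944],
    [0,0,-0.944],
    [0,0,-0.944],
    [0,0,-0.944],
    [0,0,-0.944],
    [0,0,-0.944],
  ],
  gripper=[-0.2,-0.2,-0.2,-0.2,-0.2,-0.2,-0.2,-0.2],
)

```text
time_s: 1.75
tcp_pos: [500.8, -316.6, 215.2]
tcp_rot: [0.995, -0.1, -0.0, -0.0]
ft_force: [-0.2, 0.5, 0.4]
gripper_width: 50.8
```

```bash
python3 -c "
from h import *
st();d=snap('wrist','w1');st()"
```

```text
t 1.75 tcp [ 500.83 -316.64  215.25] yaw -11.45 tilt [-0.0005  0.0004] F [-0.22  0.48  0.44] M [-0.038 -0.024 -0.012] w 50.8 q [-0.56  0.37  0.08  1.29  0.    1.21]
t 1.8 tcp [ 503.46 -315.13  214.63] yaw -11.12 tilt [0.0007 0.0013] F [ 1.92  1.07 -0.72] M [ 0.052 -0.11   0.013] w 50.7 q [-0.56  0.37  0.08  1.29  0.    1.2 ]
```

View pics/w1.png

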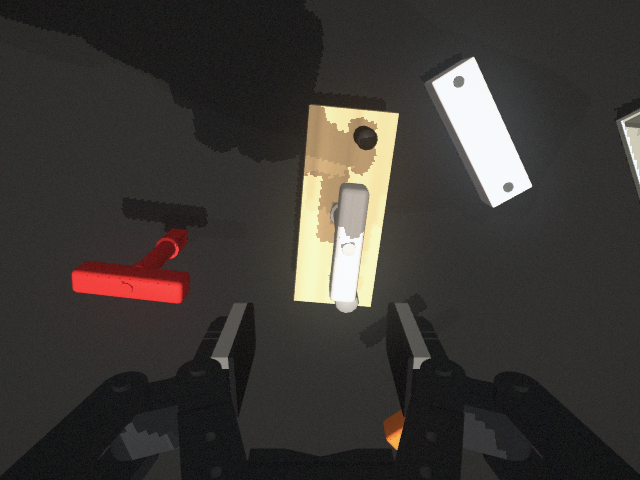

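```bash
python3 - <<'E'
from h import *
np.set_printoptions(precision=2,suppress=True)
d=ld('w1');im=cv2.imread('pics/w1.png')
cv2.imwrite('pics/w1c.png',cv2.resize(im[170:320,290:410],None,fx=5,fy=5,interpolation=cv2.INTER_NEAREST)[:, :])
for p in((343,184),(368,187),(331,297),(357,300)): print(onz(d,*p,120))
s=ld('scene0');e=ld('side0')
print(tri([(d,348.5,247),(s,223,226.0),(e,324.6,290)]))
E
```

```text
[ 520.12 -281.17  120.  ]
[ 533.09 -285.48  120.  ]
[ 500.84 -346.5   120.  ]
[ 515.62 -351.51  120.  ]
(array([ 518.86, -318.33,  118.04]), [np.float64(2.257074350923684), np.float64(1.2535202648163257), np.float64(1.5917032051584854)])
```

View pics/w1c.png

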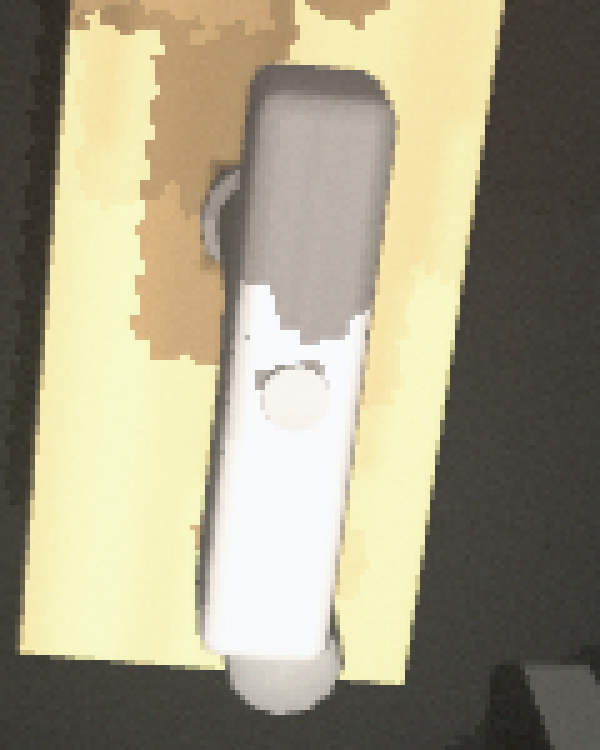

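```bash
python3 - <<'E'
from h import *
np.set_printoptions(precision=2,suppress=True)
d=ld('w1')
P=[onz(d,*p,120) for p in((340,189),(368,190),(331.6,300),(355,301))]
print(np.array(P),np.mean(P,0)); f=(P[0]+P[1])/2;n=(P[2]+P[3])/2; print(f-n,np.linalg.norm(f-n),np.degrees(np.arctan2(*(f-n)[:2])))
print(onz(d,349,249.4,120.5))
plan([515.5,-317.5,170],-15.8,4)
E
```

```text
[[ 518.03 -283.55  120.  ]
 [ 532.82 -287.11  120.  ]
 [ 500.81 -348.52  120.  ]
 [ 514.34 -351.93  120.  ]] [ 516.5  -317.77  120.  ]
[17.85 64.89 -0.  ] 67.3029446431079 15.377966311117294
[ 516.63 -318.74  120.5 ]
from [ 503.5 -315.1  214.6] -11.12 dyaw -4.68
T [[0.077, 0.0, 0.279], [0.077, -0.001, 0.279], [0.077, -0.003, 0.279], [0.076, -0.005, 0.279]]
W [-0.005, -0.001, 0.292]
```

```bash
python3 -c "
from h import *
plan([516.6,-318.3,150],-15.4,6)"
```

```text
from [ 503.5 -315.1  214.6] -11.12 dyaw -4.28
T [[0.056, 0.003, 0.269], [0.056, 0.002, 0.269], [0.056, 0.001, 0.269], [0.056, 0.001, 0.269], [0.056, -0.0, 0.269], [0.056, -0.001, 0.269]]
W [-0.003, -0.001, 0.178]
```

Emit:
step_arm(
  translation=[
    [0.056,0,0.269],
    [0.056,0,0.269],
    [0.056,0,0.269],
    [0.056,0,0.269],
    [0.056,0,0.269],
    [0.056,0,0.269],
    [0,0,0],
    [0,0,0],
  ],
  turn=[
    [0,0,0.178],
    [0,0,0.178],
    [0,0,0.178],
    [0,0,0.178],
    [0,0,0.178],
    [0,0,0.178],
    [0,0,0],
    [0,0,0],
  ],
  gripper=[-0.2,-0.2,-0.2,-0.2,-0.2,-0.2,-0.2,-0.2],
)

```text
time_s: 2.6
tcp_pos: [513.1, -320.4, 150.9]
tcp_rot: [0.99, -0.138, -0.0, -0.0]
ft_force: [0.2, -0.1, -0.2]
gripper_width: 51.3
```

```bash
python3 -c "
from h import *
st();d=snap('wrist','w2');st()
o=[516.6,-318.3]
for p in ([*o,120],[516.6+35*.266,-318.3+35*.964,120],[516.6-35*.266,-318.3-35*.964,120]): print(proj(d,p))
plan([516.6,-318.3,110],-15.4,5)"
```

```text
t 2.6 tcp [ 513.05 -320.36  150.87] yaw -15.88 tilt [-0.0005  0.0004] F [ 0.24 -0.14 -0.22] M [ 0.029 -0.003  0.01 ] w 51.3 q [-0.56  0.42 -0.    1.15  0.    1.29]
t 2.65 tcp [ 513.23 -320.42  151.34] yaw -15.87 tilt [ 0.0002 -0.    ] F [-0.54 -0.34  0.51] M [ 0.028 -0.042 -0.016] w 52.0 q [-0.56  0.42 -0.    1.15  0.    1.29]
[327.74195339 298.54334244]
[327.52979934 218.22180763]
[327.92799082 368.9771227 ]
from [ 513.2 -320.4  151.3] -15.87 dyaw 0.47
T [[0.013, -0.015, 0.207], [0.013, -0.015, 0.207], [0.013, -0.015, 0.207], [0.013, -0.015, 0.207], [0.013, -0.015, 0.207]]
W [-0.0, -0.0, -0.024]
```

View pics/w2.png

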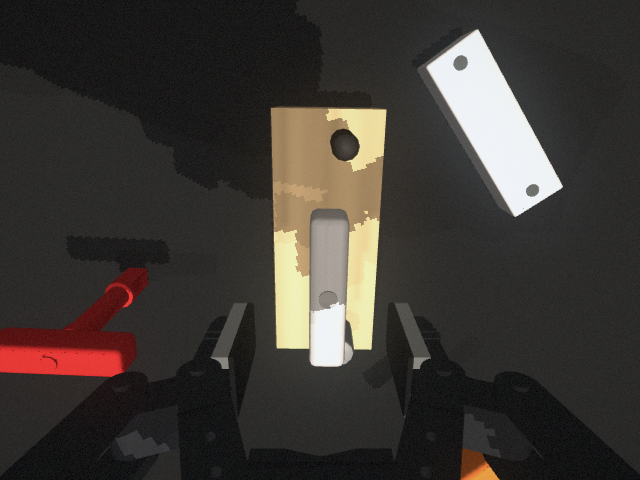

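Handle seen with its boss at (328,299), matching the predicted (327.7,298.5). I'm descending and gripping.

Emit:
step_arm(
  translation=[
    [0.013,-0.015,0.207],
    [0.013,-0.015,0.207],
    [0.013,-0.015,0.207],
    [0.013,-0.015,0.207],
    [0.013,-0.015,0.207],
    [0,0,0],
    [0,0,0],
    [0,0,0],
  ],
  turn=[
    [0,0,-0.024],
    [0,0,-0.024],
    [0,0,-0.024],
    [0,0,-0.024],
    [0,0,-0.024],
    [0,0,0],
    [0,0,0],
    [0,0,0],
  ],
  gripper=[-0.2,-0.2,-0.2,-0.2,-0.2,-0.2,0.3,1],
  grip_force=50,
)

```text
time_s: 3.45
tcp_pos: [516.7, -318.3, 110.0]
tcp_rot: [0.991, -0.134, 0.0, 0.0]
ft_force: [0.1, -0.2, 0.2]
gripper_width: 23.0
```

Emit:
step_arm(
  translation=[
    [0,0,0],
    [0,0,0],
    [0,0,0],
    [0,0,0],
    [0,0,0],
    [0,0,0],
    [0,0,0],
    [0,0,0],
  ],
  turn=[
    [0,0,0],
    [0,0,0],
    [0,0,0],
    [0,0,0],
    [0,0,0],
    [0,0,0],
    [0,0,0],
    [0,0,0],
  ],
  gripper=[1,1,1,1,1,1,1,1],
)

```text
time_s: 4.25
tcp_pos: [516.8, -318.3, 110.2]
tcp_rot: [0.991, -0.134, 0.0, 0.0]
ft_force: [0.0, 0.6, 5.2]
gripper_width: 15.2
```

```bash
python3 -c "
from h import *
st()"
```

```text
t 4.25 tcp [ 516.77 -318.34  110.19] yaw -15.4 tilt [ 0.0008 -0.0004] F [0.04 0.64 5.25] M [-0.05   0.088  0.016] w 15.2 q [-0.55  0.45 -0.06  1.05  0.    1.29]
```

```bash
python3 -c "
from h import *
plan([661,62,255],20,13,start=(np.array([516.7,-318.3,170]),-15.4))"
```

```text
from [ 516.7 -318.3  170. ] -15.4 dyaw 35.4
T [[0.073, -0.779, -0.163], [0.11, -0.774, -0.163], [0.147, -0.768, -0.163], [0.183, -0.76, -0.163], [0.219, -0.751, -0.163], [0.255, -0.74, -0.163], [0.29, -0.727, -0.163], [0.324, -0.712, -0.163], [0.357, -0.696, -0.163], [0.39, -0.678, -0.163], [0.422, -0.659, -0.163], [0.452, -0.638, -0.163], [0.482, -0.616, -0.163]]
W [0.0, 0.0, -0.681]
```

Emit:
step_arm(
  translation=[
    [0,0,-0.1],
    [0,0,-0.2],
    [0,0,-0.2],
    [0,0,-0.2],
    [0,0,-0.2],
    [0,0,-0.25],
    [0,0,-0.2],
    [0,0,-0.15],
  ],
  turn=[
    [0,0,0],
    [0,0,0],
    [0,0,0],
    [0,0,0],
    [0,0,0],
    [0,0,0],
    [0,0,0],
    [0,0,0],
  ],
  gripper=[1,1,1,1,1,1,1,1],
)

```text
time_s: 5.05
tcp_pos: [516.6, -318.3, 170.7]
tcp_rot: [0.991, -0.134, 0.0, 0.0]
ft_force: [-0.6, 0.4, -2.4]
gripper_width: 15.2
```

Emit:
step_arm(
  translation=[
    [0.073,-0.779,-0.163],
    [0.11,-0.774,-0.163],
    [0.147,-0.768,-0.163],
    [0.183,-0.76,-0.163],
    [0.219,-0.751,-0.163],
    [0.255,-0.74,-0.163],
    [0.29,-0.727,-0.163],
    [0.324,-0.712,-0.163],
  ],
  turn=[
    [0,0,-0.681],
    [0,0,-0.681],
    [0,0,-0.681],
    [0,0,-0.681],
    [0,0,-0.681],
    [0,0,-0.681],
    [0,0,-0.681],
    [0,0,-0.681],
  ],
  gripper=[1,1,1,1,1,1,1,1],
)

```text
time_s: 5.85
tcp_pos: [605.5, -82.9, 222.4]
tcp_rot: [0.998, 0.057, -0.0, -0.0]
ft_force: [1.1, 0.9, -2.3]
gripper_width: 15.1
```

Emit:
step_arm(
  translation=[
    [0.357,-0.696,-0.163],
    [0.39,-0.678,-0.163],
    [0.422,-0.659,-0.163],
    [0.452,-0.638,-0.163],
    [0.482,-0.616,-0.163],
    [0,0,0],
    [0,0,0],
    [0,0,0],
  ],
  turn=[
    [0,0,-0.681],
    [0,0,-0.681],
    [0,0,-0.681],
    [0,0,-0.681],
    [0,0,-0.681],
    [0,0,0],
    [0,0,0],
    [0,0,0],
  ],
  gripper=[1,1,1,1,1,1,1,1],
)

```text
time_s: 6.65
tcp_pos: [660.4, 61.5, 254.3]
tcp_rot: [0.985, 0.173, -0.0, 0.0]
ft_force: [0.0, 0.7, -1.9]
gripper_width: 15.3
```

```bash
python3 -c "
from h import *
st();d=snap('wrist','w3');st()"
```

```text
t 6.65 tcp [660.35  61.49 254.27] yaw 19.97 tilt [-0.0008 -0.0002] F [ 0.02  0.68 -1.87] M [-0.038 -0.012 -0.026] w 15.3 q [ 0.09  0.49  0.37  1.46 -0.    1.32]
t 6.7 tcp [660.34  61.25 254.32] yaw 19.94 tilt [-0.0007 -0.0002] F [-0.22 -0.05 -2.41] M [-0.038 -0.043 -0.054] w 15.2 q [ 0.09  0.49  0.37  1.46 -0.    1.32]
```

View pics/w3.png

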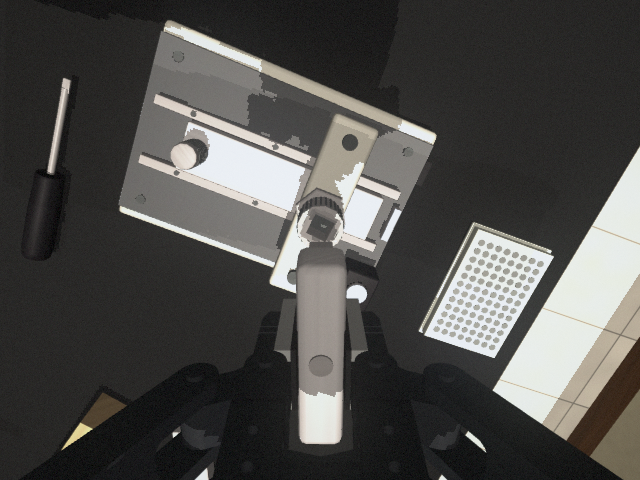

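```bash
python3 - <<'E'
import cv2
im=cv2.imread('pics/w3.png')
cv2.imwrite('pics/w3c.png',cv2.resize(im[180:255,280:360],None,fx=8,fy=8,interpolation=cv2.INTER_CUBIC))
E
```

```text
(no output)
```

View pics/w3c.png

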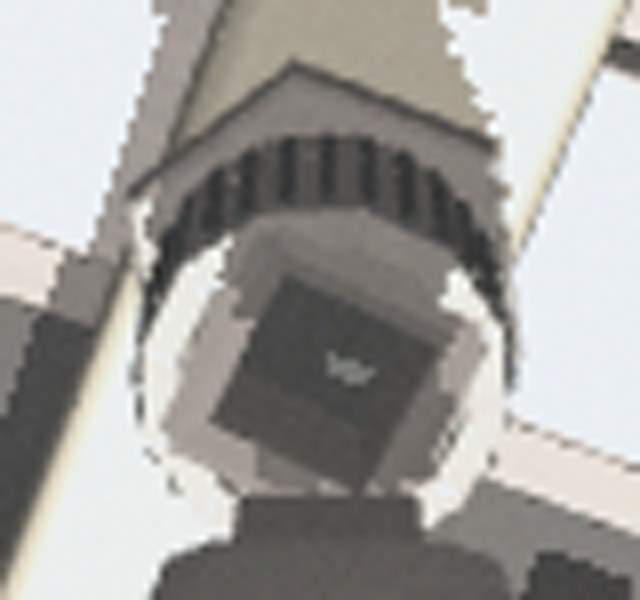

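```bash
python3 - <<'E'
from h import *
np.set_printoptions(precision=2,suppress=True)
d=ld('w3');f=lambda x,y:(280+x/8,180+y/8)
C=[(290,272),(442,345),(372,488),(212,415)]
for z in(115,119,122,125):
    P=np.array([onz(d,*f(*p),z) for p in C]); e=np.diff(np.vstack([P,P[:1]]),axis=0)
    print(z,P.mean(0)[:2],np.linalg.norm(e,axis=1),np.degrees(np.arctan2(e[:,1],e[:,0])), 'headdia',np.linalg.norm(onz(d,*f(140,370),z)-onz(d,*f(512,370),z)))
print(P)
s=ld('scene0'); e=ld('side0')
cx=np.mean(C,0); print(tri([(d,*f(*cx)),(s,386.8,286.3),(e,360,196.1)]))
# stage corners: front-left (165,22)->(435,135) rear; (120,208)-(272,265)
for a,b in(((165,27),(436,138)),((122,209),(272,266))):
    A=onz(d,*a,28);B=onz(d,*b,28);print(A,B,np.degrees(np.arctan2(*(B-A)[[1,0]])))
A=onz(d,155,96,36);B=onz(d,399,196,36);print('rail',np.degrees(np.arctan2(*(B-A)[[1,0]])),A,B)
print('knob',onz(d,183,155,78))
E
```

```text
115 [660.34  61.68] [14.2  13.96 15.02 14.15] [ -6.53 -94.61 174.22  82.06] headdia 31.232527119472877
119 [659.91  62.86] [13.98 13.74 14.79 13.93] [ -6.53 -94.61 174.22  82.06] headdia 30.756001294035375
122 [659.58  63.75] [13.82 13.58 14.62 13.77] [ -6.53 -94.61 174.22  82.06] headdia 30.398606924957306
125 [659.26  64.63] [13.66 13.42 14.44 13.61] [ -6.53 -94.61 174.22  82.06] headdia 30.04121255587925
[[653.21  72.12 125.  ]
 [666.78  70.57 125.  ]
 [665.7   57.19 125.  ]
 [651.33  58.65 125.  ]]
(array([660.55,  62.87, 122.51]), [np.float64(1.4460594685487544), np.float64(1.7316226157211736), np.float64(2.6218247788793825)])
[501.64 146.89  28.  ] [733.   142.27  28.  ] -1.1432138522204984
[498.7  -7.9  28. ] [639.77 -14.54  28.  ] -2.6941893662311154
rail -2.237806620631736 [508.31  95.88  36.  ] [721.64  87.55  36.  ]
knob [551.47  68.35  78.  ]
```

```bash
python3 -c "
from h import *
plan([660.2,63,230],-6.3,7)"
```

```text
from [660.3  61.3 254.3] 19.94 dyaw -26.24
T [[0.002, -0.006, 0.087], [0.001, -0.006, 0.087], [0.001, -0.006, 0.087], [0.0, -0.006, 0.087], [0.0, -0.006, 0.087], [-0.0, -0.006, 0.087], [-0.001, -0.006, 0.087]]
W [0.0, 0.001, 0.937]
```

Emit:
step_arm(
  translation=[
    [0.001,-0.006,0.087],
    [0.001,-0.006,0.087],
    [0.001,-0.006,0.087],
    [0,-0.006,0.087],
    [0,-0.006,0.087],
    [0,-0.006,0.087],
    [0,-0.006,0.087],
    [0,0,0],
  ],
  turn=[
    [0,0,0.937],
    [0,0,0.937],
    [0,0,0.937],
    [0,0,0.937],
    [0,0,0.937],
    [0,0,0.937],
    [0,0,0.937],
    [0,0,0],
  ],
  gripper=[1,1,1,1,1,1,1,1],
)

```text
time_s: 7.5
tcp_pos: [660.1, 62.7, 229.7]
tcp_rot: [0.998, -0.056, -0.001, 0.0]
ft_force: [0.2, 0.8, -2.1]
gripper_width: 15.2
```

Emit:
step_arm(
  translation=[
    [0,0,0],
    [0,0,0],
    [0,0,0],
    [0,0,0],
    [0,0,0],
    [0,0,0],
    [0,0,0],
    [0,0,0],
  ],
  turn=[
    [0,0,0],
    [0,0,0],
    [0,0,0],
    [0,0,0],
    [0,0,0],
    [0,0,0],
    [0,0,0],
    [0,0,0],
  ],
  gripper=[1,1,1,1,1,1,1,1],
)

```text
time_s: 8.3
tcp_pos: [660.6, 63.9, 230.1]
tcp_rot: [0.999, -0.054, -0.0, -0.0]
ft_force: [-0.6, -0.2, -1.2]
gripper_width: 15.1
```

```bash
python3 - <<'E'
from h import *
st()
c=lambda im,x,y,w,h,k:cv2.resize(im[y:y+h,x:x+w],None,fx=k,fy=k,interpolation=cv2.INTER_CUBIC)
for n in('wrist','scene','side'): snap(n,n+'4')
st()
a=cv2.imread('pics/scene4.png');b=cv2.imread('pics/side4.png');w=cv2.imread('pics/wrist4.png')
cv2.imwrite('pics/m4.png',np.hstack([c(w,270,160,100,140,4),c(a,360,225,50,70,8)[:, :400]])[:560])
cv2.imwrite('pics/m4b.png',c(b,330,145,60,75,8))
E
```

```text
t 8.3 tcp [660.59  63.86 230.09] yaw -6.21 tilt [-0.0001  0.0001] F [-0.6  -0.23 -1.24] M [ 0.06   0.056 -0.019] w 15.1 q [0.1  0.49 0.32 1.4  0.   1.78]
t 8.45 tcp [660.63  63.84 230.12] yaw -6.22 tilt [0.     0.0001] F [-0.12  0.15 -1.84] M [-0.021 -0.08  -0.008] w 15.1 q [0.1  0.49 0.32 1.4  0.   1.78]
```

View pics/m4.png

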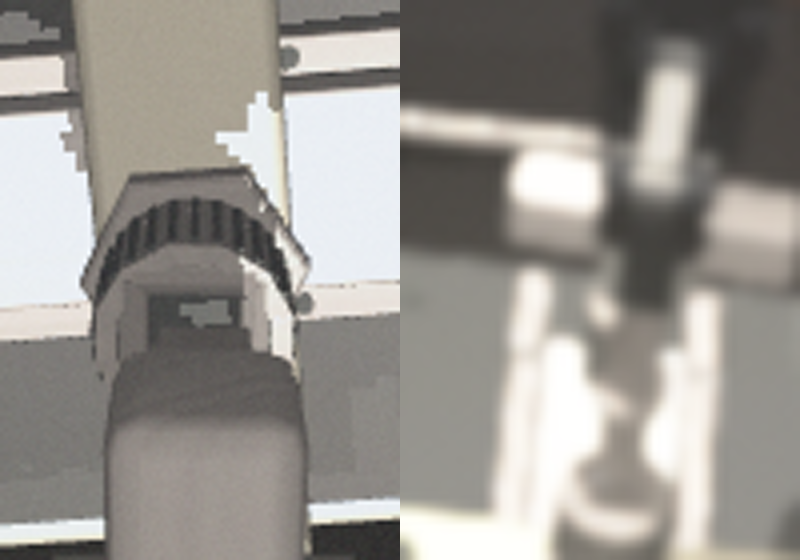

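View pics/m4b.png

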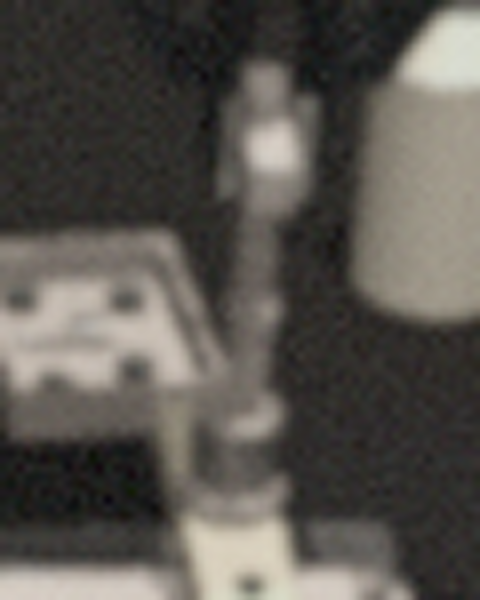

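```bash
python3 - <<'E'
from h import *
np.set_printoptions(precision=2,suppress=True)
d=ld('wrist4')
for z in (240,230,135,122): print(z,proj(d,[660.6,63.85,z]))
f=lambda x,y:(270+x/4,160+y/4)
y0=np.radians(-6.2);ax=np.array([np.cos(y0),np.sin(y0)]);ay=np.array([-ax[1],ax[0]])
for z in(119,122):
  for p in((147,297),(247,295),(150,330),(247,330)): 
    q=onz(d,*f(*p),z)[:2]-[660.6,63.85]; print(z,q@ax,q@ay)
print('handle edge',[ (onz(d,*f(*p),240)[:2]-[660.6,63.85])@ax for p in((108,425),(305,425))])
# head rim farthest point top (185,245)
q=onz(d,*f(196,247),122)[:2]-[660.6,63.85];print('rim',q@ax,q@ay)
E
```

```text
240 [321.06 364.77]
230 [321.04 347.1 ]
135 [320.91 250.91]
122 [320.9  243.23]
119 -8.538231080277656 4.686073826377292
119 6.54779383113065 5.00013373367607
119 -8.141674941656184 -0.5978406056816118
119 6.594948253450552 -0.6013677491987981
122 -8.429975499767986 5.684348436349131
122 6.462654154667245 5.994382253486065
122 -8.038503011530493 0.46817113155950296
122 6.509204080993383 0.4646892042494443
handle edge [np.float64(-7.204552714575661), np.float64(7.541256856139397)]
rim -1.1187603179934251 13.451170357754819
```

```bash
python3 - <<'E'
from h import *
np.set_printoptions(precision=2,suppress=True)
c=lambda im,x,y,w,h,k:cv2.resize(im[y:y+h,x:x+w],None,fx=k,fy=k,interpolation=cv2.INTER_CUBIC)
for n in('scene4','side4'):
    d=ld(n);print(n)
    for z in(220,190,165,150,135,122): print(z,proj(d,[660.6,63.85,z]))
    p=proj(d,[660.6,63.85,122]); print('dx',proj(d,[670.6,63.85,122])-p,'dy',proj(d,[660.6,73.85,122])-p)
a=cv2.imread('pics/scene4.png');b=cv2.imread('pics/side4.png')
g=lambda im:cv2.convertScaleAbs(im,alpha=1.6)
A=c(g(a),370,240,33,50,12);B=c(g(b),345,155,33,50,12)
for im in(A,B):
    for i in range(0,33,5): cv2.putText(im,str(i),(i*12,10),0,.35,(0,255,255),1);cv2.line(im,(i*12,12),(i*12,18),(0,255,255),1)
    for i in range(0,50,5): cv2.putText(im,str(i),(0,i*12+4),0,.35,(0,255,255),1)
cv2.imwrite('pics/m5.png',np.hstack([A,B]))
E
```

```text
scene4
220 [391.89 255.64]
190 [390.39 265.79]
165 [389.18 273.94]
150 [388.47 278.7 ]
135 [387.78 283.37]
122 [387.19 287.35]
dx [-0.15  3.75] dy [4.82 0.45]
side4
220 [361.92 164.35]
190 [361.02 174.2 ]
165 [360.29 182.23]
150 [359.86 186.98]
135 [359.44 191.67]
122 [359.07 195.7 ]
dx [ 3.56 -0.1 ] dy [-0.6  -1.89]
```

View pics/m5.png

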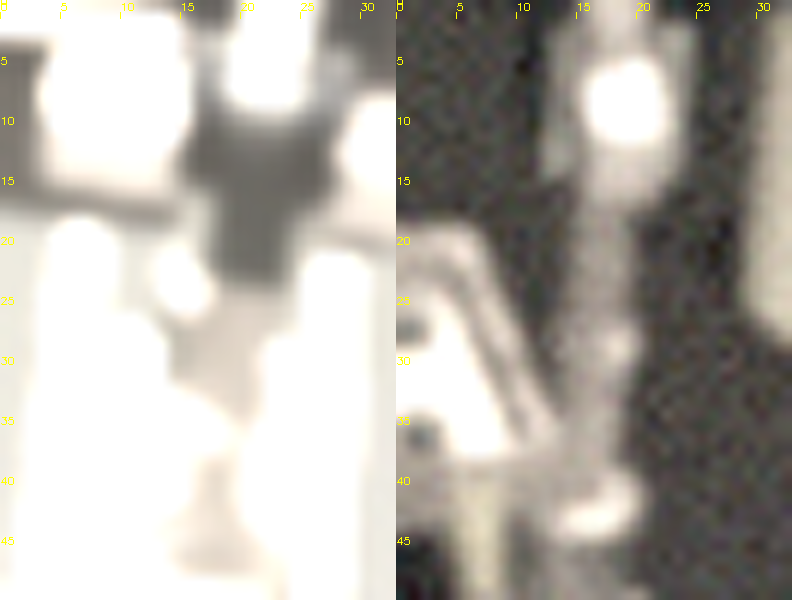

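Emit:
step_arm(
  translation=[
    [-0.025,0.02,0.05],
    [0,0,0.1],
    [0,0,0.1],
    [0,0,0.05],
    [0,0,0.05],
    [0,0,0.05],
    [0,0,0],
    [0,0,0],
  ],
  turn=[
    [0,0,0],
    [0,0,0],
    [0,0,0],
    [0,0,0],
    [0,0,0],
    [0,0,0],
    [0,0,0],
    [0,0,0],
  ],
  gripper=[1,1,1,1,1,1,1,1],
)

```text
time_s: 9.25
tcp_pos: [659.5, 63.2, 214.0]
tcp_rot: [0.999, -0.054, -0.0, -0.0]
ft_force: [-0.1, 1.8, -3.3]
gripper_width: 15.4
```

```bash
python3 -c "
from h import *
st()"
```

```text
t 9.25 tcp [659.48  63.25 214.02] yaw -6.22 tilt [-0.0002  0.0003] F [-0.06  1.79 -3.27] M [ 0.303 -0.062 -0.002] w 15.4 q [0.1  0.49 0.28 1.36 0.   1.77]
```

Emit:
step_arm(
  translation=[
    [0,-0.015,0],
    [0,0,0.05],
    [0,0,0.05],
    [0,0,0.05],
    [0,0,0.05],
    [0,0,0],
    [0,0,0],
    [0,0,0],
  ],
  turn=[
    [0,0,0],
    [0,0,0],
    [0,0,0],
    [0,0,0],
    [0,0,0],
    [0,0,0],
    [0,0,0],
    [0,0,0],
  ],
  gripper=[1,1,1,1,1,1,1,1],
)

```text
time_s: 10.05
tcp_pos: [659.7, 63.7, 206.2]
tcp_rot: [0.999, -0.054, 0.0, -0.0]
ft_force: [1.5, 0.2, -2.1]
gripper_width: 15.2
```

```bash
python3 -c "
from h import *
st()"
```

```text
t 10.05 tcp [659.67  63.72 206.2 ] yaw -6.22 tilt [0.0002 0.0001] F [ 1.51  0.2  -2.09] M [-0.018  0.013  0.006] w 15.2 q [0.1  0.49 0.26 1.34 0.   1.78]
```

Emit:
step_arm(
  translation=[
    [0.008,0,0.05],
    [0,0,0.05],
    [0,0,0.05],
    [0,0,0.025],
    [0,0,0.025],
    [0,0,0.0],
    [0,0,0],
    [0,0,0],
  ],
  turn=[
    [0,0,0],
    [0,0,0],
    [0,0,0],
    [0,0,0],
    [0,0,0],
    [0,0,0],
    [0,0,0],
    [0,0,0],
  ],
  gripper=[1,1,1,1,1,1,1,1],
)

```text
time_s: 10.85
tcp_pos: [660.1, 63.7, 200.1]
tcp_rot: [0.999, -0.054, 0.001, -0.0]
ft_force: [-3.9, -0.5, 12.4]
gripper_width: 15.2
```

```bash
python3 -c "
from h import *
st()"
```

```text
t 10.85 tcp [660.08  63.74 200.1 ] yaw -6.22 tilt [0.0023 0.0004] F [-3.92 -0.55 12.42] M [-0.073  1.16  -0.054] w 15.2 q [0.1  0.49 0.25 1.32 0.   1.78]
```

Emit:
step_arm(
  translation=[
    [-0.007,0,-0.037],
    [0,0,0.005],
    [0,0,0.005],
    [0,0,0.005],
    [0,0,0.005],
    [0,0,0.005],
    [0,0,0.005],
    [0,0,0.005],
  ],
  turn=[
    [0,0,0],
    [0,0,1],
    [0,0,1],
    [0,0,1],
    [0,0,1],
    [0,0,1],
    [0,0,1],
    [0,0,1],
  ],
  gripper=[1,1,1,1,1,1,1,1],
)

```text
time_s: 11.65
tcp_pos: [659.8, 64.0, 198.9]
tcp_rot: [0.955, -0.295, 0.0, -0.0]
ft_force: [-1.7, 1.0, 4.8]
gripper_width: 15.6
```

```bash
python3 -c "
from h import *
st()"
```

```text
t 11.65 tcp [659.76  63.99 198.89] yaw -34.37 tilt [0.0009 0.0006] F [-1.74  1.04  4.85] M [0.192 0.556 0.051] w 15.6 q [0.1  0.5  0.25 1.32 0.   2.27]
```

```bash
python3 -c "
from h import *
plan([551.5,67.5,243],-18,4,start=(np.array([659.8,64,243]),-34.4))
"
```

```text
from [659.8  64.  243. ] -34.4 dyaw 16.4
T [[-0.571, 0.364, 0.0], [-0.595, 0.323, 0.0], [-0.617, 0.279, 0.0], [-0.635, 0.234, 0.0]]
W [0.0, 0.0, -1.025]
```

Emit:
step_arm(
  translation=[
    [0,0,0],
    [0,0,0],
    [0,0,0],
    [0,0,-0.2],
    [0,0,-0.4],
    [0,0,-0.5],
    [0,0,0],
    [0,0,0],
  ],
  turn=[
    [0,0,0],
    [0,0,0],
    [0,0,0],
    [0,0,0],
    [0,0,0],
    [0,0,0],
    [0,0,0],
    [0,0,0],
  ],
  gripper=[0.3,0,0,0,0,0,0,0],
)

```text
time_s: 12.45
tcp_pos: [659.9, 63.7, 242.6]
tcp_rot: [0.956, -0.294, 0.0, -0.0]
ft_force: [-0.1, 0.3, -0.7]
gripper_width: 42.8
```

```bash
python3 -c "
from h import *
st();snap('wrist','w6')"
```

```text
t 12.45 tcp [659.93  63.73 242.64] yaw -34.2 tilt [0.0011 0.0002] F [-0.11  0.33 -0.66] M [-0.021 -0.02   0.015] w 42.8 q [0.1  0.48 0.34 1.43 0.   2.26]
```

View pics/w6.png

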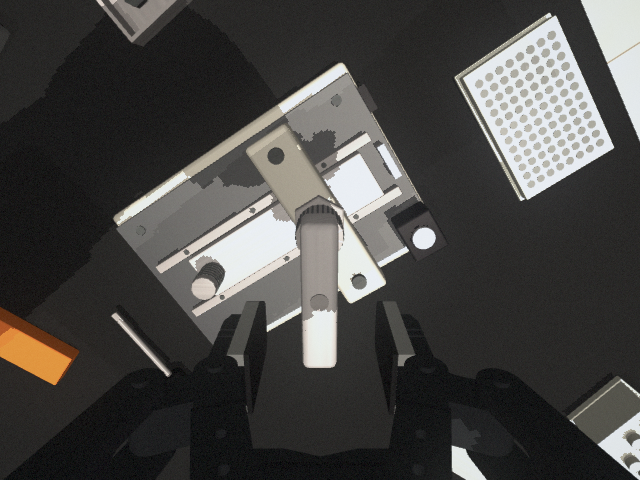

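```bash
python3 -c "
from h import *
d=ld('w6');im=cv2.imread('pics/w6.png')
cv2.imwrite('pics/w6c.png',cv2.resize(im[250:310,170:240],None,fx=8,fy=8,interpolation=cv2.INTER_CUBIC))
print(onz(d,204,289,78))
plan([551.5,67.5,235],-18,4)
plan([551.5,67.5,95],-2,4,start=(np.array([551.5,67.5,235]),-18))
"
```

```text
[552.44648206  66.6878547   78.        ]
from [659.6  63.7 241.9] -34.2 dyaw 16.2
T [[-0.572, 0.36, 0.043], [-0.596, 0.319, 0.043], [-0.617, 0.276, 0.043], [-0.635, 0.232, 0.043]]
W [-0.0, 0.001, -1.013]
from [551.5  67.5 235. ] -18 dyaw 16
T [[0.0, 0.0, 0.875], [0.0, 0.0, 0.875], [0.0, 0.0, 0.875], [0.0, 0.0, 0.875]]
W [0.0, 0.0, -1.0]
```

View pics/w6c.png

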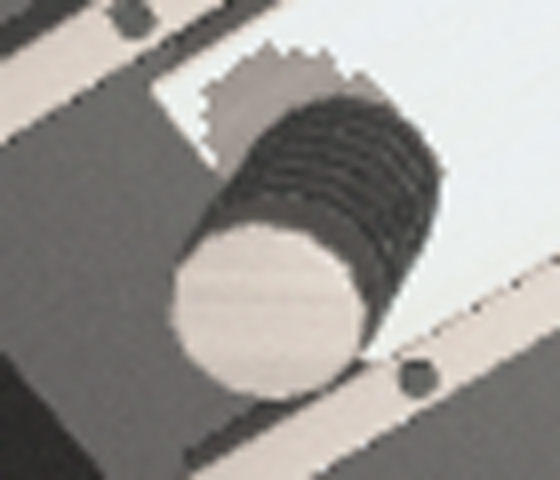

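Emit:
step_arm(
  translation=[
    [-0.57,0.36,0.043],
    [-0.595,0.32,0.043],
    [-0.617,0.276,0.043],
    [-0.635,0.232,0.043],
    [0,0,0.8],
    [0,0,0.9],
    [0,0,0.9],
    [0,0,0.9],
  ],
  turn=[
    [0,0,-1],
    [0,0,-1],
    [0,0,-1],
    [0,0,-1],
    [0,0,-1],
    [0,0,-1],
    [0,0,-1],
    [0,0,-1],
  ],
  gripper=[0,0,0,0,0,0,0,0],
)

```text
time_s: 13.3
tcp_pos: [550.8, 67.5, 93.5]
tcp_rot: [1.0, -0.018, -0.0, 0.0]
ft_force: [-0.2, -0.1, -0.4]
gripper_width: 42.8
```

```bash
python3 -c "
from h import *
st();d=snap('wrist','w7');st()
print(proj(d,[552.4,66.8,78]))"
```

```text
t 13.3 tcp [550.84  67.49  93.49] yaw -2.05 tilt [-0.0006 -0.    ] F [-0.18 -0.13 -0.42] M [-0.024 -0.03   0.014] w 42.8 q [ 0.12  0.39 -0.22  0.96  0.    1.73]
t 13.35 tcp [547.78  67.12  87.93] yaw -1.81 tilt [-0.0085 -0.001 ] F [-2.26 -0.26 -4.7 ] M [-0.01   0.172  0.062] w 42.6 q [ 0.12  0.39 -0.23  0.96  0.    1.72]
[325.19728904 325.55360936]
```

View pics/w7.png

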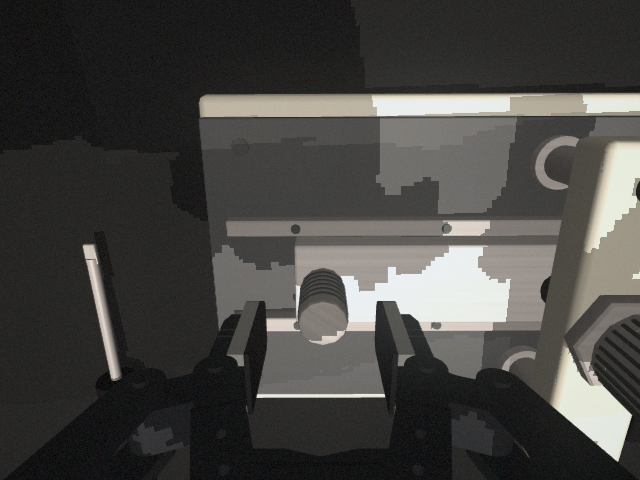

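Emit:
step_arm(
  translation=[
    [0.02,0,0.15],
    [0,0,0.2],
    [0,0,0.15],
    [0,0,0],
    [0,0,0],
    [0,0,0],
    [0,0,0],
    [0,0,0],
  ],
  turn=[
    [0,0,0],
    [0,0,0],
    [0,0,0],
    [0,0,0],
    [0,0,0],
    [0,0,0],
    [0,0,0],
    [0,0,0],
  ],
  gripper=[0,0,0,0,0.2,0.2,0.2,0.2],
)

```text
time_s: 14.15
tcp_pos: [552.6, 67.6, 75.6]
tcp_rot: [1.0, -0.019, 0.0, -0.0]
ft_force: [0.3, 0.4, -0.2]
gripper_width: 34.3
```

```bash
python3 -c "
from h import *
st()"
```

```text
t 14.15 tcp [552.58  67.58  75.63] yaw -2.23 tilt [0.0005 0.0002] F [ 0.33  0.36 -0.25] M [ 0.036 -0.008 -0.003] w 34.3 q [ 0.12  0.4  -0.24  0.92  0.    1.73]
```

Emit:
step_arm(
  translation=[
    [-0.04,0,0.07],
    [-0.04,0,0.06],
    [-0.03,0,0],
    [-0.02,0,0],
    [-0.01,0,0],
    [-0.01,0,0],
    [-0.01,0,0],
    [-0.01,0,0],
  ],
  turn=[
    [0,0,0],
    [0,0,0],
    [0,0,0],
    [0,0,0],
    [0,0,0],
    [0,0,0],
    [0,0,0],
    [0,0,0],
  ],
  gripper=[0.2,0.2,0.2,0.2,0.2,0.2,0.2,0.2],
)

```text
time_s: 14.95
tcp_pos: [545.7, 67.8, 70.2]
tcp_rot: [1.0, -0.019, 0.0, -0.0]
ft_force: [-0.6, -0.6, 0.6]
gripper_width: 34.2
```

```bash
python3 -c "
from h import *
st()"
```

```text
t 14.95 tcp [545.66  67.83  70.17] yaw -2.22 tilt [0.0001 0.0001] F [-0.63 -0.6   0.61] M [-0.017 -0.023 -0.01 ] w 34.2 q [ 0.12  0.4  -0.27  0.9   0.    1.73]
```

Emit:
step_arm(
  translation=[
    [-0.01,0,0],
    [-0.01,0,0],
    [-0.01,0,0],
    [-0.01,0,0],
    [-0.01,0,0],
    [-0.01,0,0],
    [-0.01,0,0],
    [-0.01,0,0],
  ],
  turn=[
    [0,0,0],
    [0,0,0],
    [0,0,0],
    [0,0,0],
    [0,0,0],
    [0,0,0],
    [0,0,0],
    [0,0,0],
  ],
  gripper=[0.2,0.2,0.2,0.2,0.2,0.2,0.2,0.2],
)

```text
time_s: 15.75
tcp_pos: [542.5, 68.0, 70.2]
tcp_rot: [1.0, -0.019, 0.0, -0.0]
ft_force: [0.9, 0.1, -1.3]
gripper_width: 34.1
```

```bash
python3 -c "
from h import *
st()"
```

```text
t 15.75 tcp [542.53  67.97  70.18] yaw -2.22 tilt [0.0002 0.0001] F [ 0.93  0.08 -1.31] M [-0.045 -0.291  0.07 ] w 34.1 q [ 0.12  0.4  -0.27  0.9   0.    1.73]
```

Emit:
step_arm(
  translation=[
    [-0.01,0,0],
    [-0.01,0,0],
    [-0.01,0,0],
    [-0.01,0,0],
    [-0.01,0,0],
    [-0.01,0,0],
    [-0.01,0,0],
    [-0.01,0,0],
  ],
  turn=[
    [0,0,0],
    [0,0,0],
    [0,0,0],
    [0,0,0],
    [0,0,0],
    [0,0,0],
    [0,0,0],
    [0,0,0],
  ],
  gripper=[0.2,0.2,0.2,0.2,0.2,0.2,0.2,0.2],
)

```text
time_s: 16.55
tcp_pos: [539.3, 68.1, 70.1]
tcp_rot: [1.0, -0.019, 0.0, -0.0]
ft_force: [1.6, -0.1, -0.5]
gripper_width: 34.0
```

```bash
python3 -c "
from h import *
st();snap('wrist','w8');st()"
```

```text
t 16.55 tcp [539.27  68.08  70.14] yaw -2.22 tilt [0.0001 0.0001] F [ 1.56 -0.08 -0.5 ] M [ 0.01  -0.368  0.007] w 34.0 q [ 0.13  0.39 -0.28  0.9   0.    1.74]
t 16.6 tcp [539.2   68.11  70.14] yaw -2.22 tilt [0.     0.0001] F [ 2.06  0.21 -0.22] M [-0.023 -0.372 -0.038] w 34.0 q [ 0.13  0.39 -0.28  0.9   0.    1.74]
```

```bash
python3 -c "
from h import *
plan([600,66,241],-30.3,2,start=(np.array([542.3,68,240.]),-22.3))
plan([660,63.8,240],-34.3,2,start=(np.array([600,66,241.]),-30.3))
"
```

```text
from [542.3  68.  240. ] -22.3 dyaw -8.0
T [[0.677, -0.251, -0.012], [0.658, -0.297, -0.012]]
W [0.0, 0.0, 1.0]
from [600.  66. 241.] -30.3 dyaw -4.0
T [[0.661, -0.355, 0.012], [0.649, -0.378, 0.012]]
W [0.0, 0.0, 0.5]
```

Emit:
step_arm(
  translation=[
    [0.08,0,0],
    [0,0,-0.85],
    [0,0,-0.85],
    [0,0,-0.85],
    [0,0,-0.85],
    [0,0,-0.85],
    [0.677,-0.251,0],
    [0.658,-0.297,0],
  ],
  turn=[
    [0,0,0],
    [0,0,1],
    [0,0,1],
    [0,0,1],
    [0,0,1],
    [0,0,1],
    [0,0,1],
    [0,0,1],
  ],
  gripper=[0.1,0,0,0,0,0,0,0],
)

```text
time_s: 17.4
tcp_pos: [601.0, 66.1, 242.0]
tcp_rot: [0.965, -0.262, 0.001, -0.001]
ft_force: [0.1, -0.4, -0.1]
gripper_width: 42.7
```

Emit:
step_arm(
  translation=[
    [0.661,-0.355,0],
    [0.649,-0.378,0],
    [0,0,0],
    [0,0,0],
    [0,0,0],
    [0,0,0],
    [0,0,0],
    [0,0,0],
  ],
  turn=[
    [0,0,0.5],
    [0,0,0.5],
    [0,0,0],
    [0,0,0],
    [0,0,0],
    [0,0,0],
    [0,0,0],
    [0,0,0],
  ],
  gripper=[0,0,0,0,0,0,0,0],
)

```text
time_s: 18.2
tcp_pos: [659.8, 64.0, 240.7]
tcp_rot: [0.956, -0.294, 0.0, -0.0]
ft_force: [0.2, -0.6, 0.2]
gripper_width: 42.5
```

```bash
python3 -c "
from h import *
st();d=snap('wrist','w9');print(proj(d,[659.9,63.8,209]));plan([659.9,63.8,199],-34.3,3)"
```

```text
t 18.2 tcp [659.81  63.98 240.66] yaw -34.21 tilt [0.0005 0.0001] F [ 0.21 -0.55  0.22] M [-0.022 -0.006 -0.028] w 42.5 q [0.1  0.49 0.34 1.42 0.   2.26]
[321.16484434 304.04244546]
from [659.9  64.  240.6] -34.21 dyaw -0.09
T [[0.001, 0.001, 0.346], [0.001, 0.001, 0.346], [0.001, 0.001, 0.346]]
W [-0.002, -0.001, 0.008]
```

View pics/w9.png

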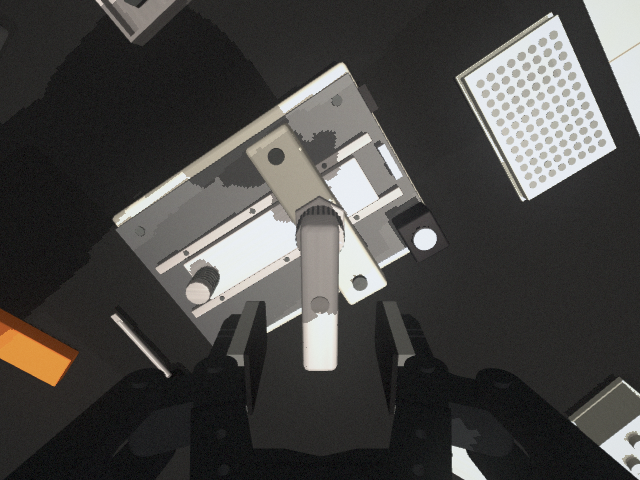

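Emit:
step_arm(
  translation=[
    [0,0,0.346],
    [0,0,0.346],
    [0,0,0.346],
    [0,0,0],
    [0,0,0],
    [0,0,0],
    [0,0,0],
    [0,0,0],
  ],
  turn=[
    [0,0,0],
    [0,0,0],
    [0,0,0],
    [0,0,0],
    [0,0,0],
    [0,0,0],
    [0,0,0],
    [0,0,0],
  ],
  gripper=[0,0,0,0,1,1,1,1],
)

```text
time_s: 19.05
tcp_pos: [660.3, 64.1, 199.6]
tcp_rot: [0.956, -0.294, 0.0, -0.0]
ft_force: [-1.5, 0.6, 5.2]
gripper_width: 15.2
```

```bash
python3 -c "
from h import *
st()"
```

```text
t 19.05 tcp [660.34  64.12 199.56] yaw -34.21 tilt [0.0011 0.0005] F [-1.49  0.57  5.23] M [0.229 0.468 0.002] w 15.2 q [0.1  0.5  0.25 1.32 0.   2.26]
```

Emit:
step_arm(
  translation=[
    [0,0,0.005],
    [0,0,0.005],
    [0,0,0.005],
    [0,0,0.005],
    [0,0,0.005],
    [0,0,0],
    [0,0,0],
    [0,0,0],
  ],
  turn=[
    [0,0,1],
    [0,0,1],
    [0,0,1],
    [0,0,1],
    [0,0,1],
    [0,0,0],
    [0,0,0],
    [0,0,0],
  ],
  gripper=[1,1,1,1,1,1,1,1],
)

```text
time_s: 19.85
tcp_pos: [660.4, 63.9, 198.4]
tcp_rot: [0.891, -0.455, 0.0, -0.0]
ft_force: [-2.3, 0.7, 5.8]
gripper_width: 15.4
```

```bash
python3 -c "
from h import *
st()"
```

```text
t 19.85 tcp [660.4   63.91 198.43] yaw -54.11 tilt [0.0011 0.0002] F [-2.27  0.69  5.84] M [ 0.027  0.463 -0.034] w 15.4 q [0.1  0.5  0.25 1.32 0.   2.61]
```

```bash
python3 -c "
from h import *
plan([547,67.6,239],-42.1,3,start=(np.array([660.,64,239.]),-54.1))
"
```

```text
from [660.  64. 239.] -54.1 dyaw 12.0
T [[-0.576, 0.745, 0.0], [-0.627, 0.703, 0.0], [-0.675, 0.658, 0.0]]
W [0.0, 0.0, -1.0]
```

Emit:
step_arm(
  translation=[
    [0,0,0],
    [0,0,0],
    [0,0,-0.2],
    [0,0,-0.4],
    [0,0,-0.42],
    [-0.482,0.525,0],
    [-0.482,0.525,0],
    [-0.482,0.525,0],
  ],
  turn=[
    [0,0,0],
    [0,0,0],
    [0,0,0],
    [0,0,0],
    [0,0,0],
    [0,0,0],
    [0,0,0],
    [0,0,0],
  ],
  gripper=[0,0,0,0,0,0,0,0],
)

```text
time_s: 20.65
tcp_pos: [574.5, 74.0, 238.7]
tcp_rot: [0.89, -0.456, 0.0, -0.0]
ft_force: [0.3, -0.3, 0.0]
gripper_width: 42.7
```

```bash
python3 -c "
from h import *
st();plan([547.3,67.5,90],-22.1,8)
"
```

```text
t 20.65 tcp [574.49  74.05 238.75] yaw -54.21 tilt [0.0004 0.0001] F [ 0.3  -0.26  0.  ] M [ 0.073 -0.013 -0.01 ] w 42.7 q [0.13 0.34 0.09 1.33 0.   2.65]
from [574.5  74.  238.7] -54.21 dyaw 32.11
T [[-0.033, 0.081, 0.465], [-0.039, 0.079, 0.465], [-0.044, 0.076, 0.465], [-0.049, 0.072, 0.465], [-0.054, 0.069, 0.465], [-0.059, 0.065, 0.465], [-0.063, 0.06, 0.465], [-0.067, 0.056, 0.465]]
W [-0.001, -0.0, -1.003]
```

Emit:
step_arm(
  translation=[
    [-0.033,0.081,0.43],
    [-0.039,0.079,0.43],
    [-0.044,0.076,0.43],
    [-0.049,0.072,0.43],
    [-0.054,0.069,0.43],
    [-0.059,0.065,0.43],
    [-0.063,0.06,0.43],
    [-0.067,0.056,0.43],
  ],
  turn=[
    [0,0,-1],
    [0,0,-1],
    [0,0,-1],
    [0,0,-1],
    [0,0,-1],
    [0,0,-1],
    [0,0,-1],
    [0,0,-1],
  ],
  gripper=[0,0,0,0,0,0,0,0],
)

```text
time_s: 21.45
tcp_pos: [548.2, 67.4, 100.7]
tcp_rot: [0.982, -0.191, 0.0, -0.0]
ft_force: [0.2, -0.5, 0.6]
gripper_width: 42.5
```

Emit:
step_arm(
  translation=[
    [0,0,0.15],
    [0,0,0.2],
    [0,0,0.2],
    [0,0,0.15],
    [0,0,0.1],
    [0,0,0],
    [0,0,0],
    [0,0,0],
  ],
  turn=[
    [0,0,-1],
    [0,0,-1],
    [0,0,-1],
    [0,0,-1],
    [0,0,-1],
    [0,0,0],
    [0,0,0],
    [0,0,0],
  ],
  gripper=[0,0,0,0,0,0.2,0.2,0.2],
)

```text
time_s: 22.25
tcp_pos: [548.3, 67.5, 69.3]
tcp_rot: [1.0, -0.02, 0.0, -0.0]
ft_force: [0.1, -1.1, -0.0]
gripper_width: 34.0
```

```bash
python3 -c "
from h import *
st()"
```

```text
t 22.25 tcp [548.35  67.49  69.26] yaw -2.3 tilt [0.0006 0.0002] F [ 0.09 -1.14 -0.01] M [0.007 0.016 0.025] w 34.0 q [ 0.12  0.4  -0.26  0.9   0.    1.73]
```

Emit:
step_arm(
  translation=[
    [-0.05,0,0],
    [-0.05,0,0],
    [-0.05,0,0],
    [-0.05,0,0],
    [-0.01,0,0],
    [-0.01,0,0],
    [-0.01,0,0],
    [-0.01,0,0],
  ],
  turn=[
    [0,0,0],
    [0,0,0],
    [0,0,0],
    [0,0,0],
    [0,0,0],
    [0,0,0],
    [0,0,0],
    [0,0,0],
  ],
  gripper=[0.2,0.2,0.2,0.2,0.2,0.2,0.2,0.2],
)

```text
time_s: 23.05
tcp_pos: [539.1, 67.8, 68.9]
tcp_rot: [1.0, -0.019, 0.001, -0.0]
ft_force: [3.4, 0.6, -2.5]
gripper_width: 34.2
```

```bash
python3 -c "
from h import *
st()"
```

```text
t 23.05 tcp [539.05  67.81  68.87] yaw -2.23 tilt [0.0011 0.    ] F [ 3.4   0.55 -2.54] M [-0.029 -0.579 -0.031] w 34.2 q [ 0.13  0.39 -0.29  0.89 -0.    1.73]
```

Emit:
step_arm(
  translation=[
    [-0.01,0,0],
    [-0.01,0,0],
    [-0.01,0,0],
    [-0.01,0,0],
    [-0.01,0,0],
    [-0.01,0,0],
    [-0.01,0,0],
    [-0.01,0,0],
  ],
  turn=[
    [0,0,0],
    [0,0,0],
    [0,0,0],
    [0,0,0],
    [0,0,0],
    [0,0,0],
    [0,0,0],
    [0,0,0],
  ],
  gripper=[0.2,0.2,0.2,0.2,0.2,0.2,0.2,0.2],
)

```text
time_s: 23.85
tcp_pos: [535.3, 68.0, 68.9]
tcp_rot: [1.0, -0.019, 0.0, -0.0]
ft_force: [5.8, -1.0, -2.8]
gripper_width: 34.0
```

```bash
python3 -c "
from h import *
st();snap('wrist','w10');st()"
```

```text
t 23.85 tcp [535.34  67.95  68.87] yaw -2.22 tilt [0.0003 0.0001] F [ 5.79 -0.96 -2.76] M [-0.062 -0.979 -0.011] w 34.0 q [ 0.13  0.39 -0.29  0.89  0.    1.74]
t 23.9 tcp [535.29  67.97  68.89] yaw -2.22 tilt [0.0002 0.0001] F [ 5.24  0.49 -1.74] M [-0.018 -0.984 -0.024] w 34.2 q [ 0.13  0.39 -0.29  0.89  0.    1.74]
```

Emit:
step_arm(
  translation=[
    [-0.005,0,0.006],
    [-0.005,0,0.004],
    [-0.005,0,0],
    [-0.005,0,0],
    [-0.005,0,0],
    [-0.005,0,0],
    [-0.005,0,0],
    [-0.005,0,0],
  ],
  turn=[
    [0,0,0],
    [0,0,0],
    [0,0,0],
    [0,0,0],
    [0,0,0],
    [0,0,0],
    [0,0,0],
    [0,0,0],
  ],
  gripper=[0.2,0.2,0.2,0.2,0.2,0.2,0.2,0.2],
)

```text
time_s: 24.7
tcp_pos: [534.5, 68.1, 68.8]
tcp_rot: [1.0, -0.019, 0.001, -0.0]
ft_force: [6.9, -0.2, 0.5]
gripper_width: 33.9
```

```bash
python3 -c "
from h import *
st()
for i in range(4): snap('wrist','w11');st()"
```

```text
t 24.7 tcp [534.49  68.08  68.83] yaw -2.22 tilt [0.0017 0.0002] F [ 6.91 -0.22  0.51] M [-0.07  -1.278 -0.016] w 33.9 q [ 0.13  0.38 -0.3   0.89 -0.    1.74]
t 24.75 tcp [534.42  68.07  68.8 ] yaw -2.22 tilt [0.0016 0.0002] F [ 6.66 -0.24  1.46] M [-0.037 -1.241 -0.035] w 33.6 q [ 0.13  0.38 -0.3   0.89 -0.    1.74]
t 24.8 tcp [534.48  68.06  68.83] yaw -2.23 tilt [0.0017 0.0002] F [ 6.79 -0.18  0.53] M [-0.039 -1.25   0.024] w 34.2 q [ 0.13  0.38 -0.3   0.89  0.    1.74]
t 24.85 tcp [534.48  68.06  68.83] yaw -2.22 tilt [0.0017 0.0002] F [6.28 0.08 0.64] M [-0.061 -1.269  0.032] w 34.1 q [ 0.13  0.38 -0.3   0.89 -0.    1.74]
t 24.9 tcp [534.47  68.08  68.83] yaw -2.22 tilt [0.0017 0.0002] F [ 6.41 -0.74  1.22] M [-0.055 -1.239 -0.017] w 34.1 q [ 0.13  0.38 -0.3   0.89 -0.    1.74]
```

```bash
python3 -c "
from h import *
plan([590,66.4,240],-30.2,2,start=(np.array([537.,68,240.]),-22.2))
plan([660.2,63.9,240],-46.2,4,start=(np.array([590,66.4,240.]),-30.2))
"
```

```text
from [537.  68. 240.] -22.2 dyaw -8.0
T [[0.621, -0.232, 0.0], [0.603, -0.275, 0.0]]
W [0.0, 0.0, 1.0]
from [590.   66.4 240. ] -30.2 dyaw -16.0
T [[0.387, -0.207, 0.0], [0.372, -0.234, 0.0], [0.354, -0.259, 0.0], [0.336, -0.283, 0.0]]
W [0.0, 0.0, 1.0]
```

Emit:
step_arm(
  translation=[
    [0.08,0,0],
    [0,0,-0.86],
    [0,0,-0.86],
    [0,0,-0.86],
    [0,0,-0.86],
    [0,0,-0.86],
    [0.621,-0.232,0],
    [0.603,-0.275,0],
  ],
  turn=[
    [0,0,0],
    [0,0,1],
    [0,0,1],
    [0,0,1],
    [0,0,1],
    [0,0,1],
    [0,0,1],
    [0,0,1],
  ],
  gripper=[0.1,0,0,0,0,0,0,0],
)

```text
time_s: 25.7
tcp_pos: [589.6, 66.4, 241.7]
tcp_rot: [0.965, -0.262, 0.0, -0.0]
ft_force: [0.2, 0.5, -0.6]
gripper_width: 42.7
```

Emit:
step_arm(
  translation=[
    [0.387,-0.207,0],
    [0.372,-0.234,0],
    [0.354,-0.259,0],
    [0.336,-0.283,0],
    [0,0,0],
    [0,0,0],
    [0,0,0],
    [0,0,0],
  ],
  turn=[
    [0,0,1],
    [0,0,1],
    [0,0,1],
    [0,0,1],
    [0,0,1],
    [0,0,1],
    [0,0,0],
    [0,0,0],
  ],
  gripper=[0,0,0,0,0,0,0,0],
)

```text
time_s: 26.5
tcp_pos: [659.3, 63.7, 239.9]
tcp_rot: [0.891, -0.455, -0.001, 0.0]
ft_force: [-1.1, 0.1, -0.8]
gripper_width: 42.9
```

```bash
python3 -c "
from h import *
st();d=snap('wrist','w12');st();plan([660.3,63.9,198.5],-54.1,3)"
```

```text
t 26.5 tcp [659.34  63.72 239.88] yaw -54.1 tilt [-0.0019  0.0001] F [-1.14  0.08 -0.81] M [-0.004 -0.003  0.001] w 42.9 q [0.1  0.49 0.34 1.42 0.   2.61]
t 26.55 tcp [659.49  63.76 240.05] yaw -54.11 tilt [-0.0014  0.0001] F [-0.24  0.92  0.34] M [-0.033  0.014 -0.015] w 42.7 q [0.1  0.49 0.34 1.42 0.   2.61]
from [659.5  63.8 240. ] -54.11 dyaw 0.01
T [[0.003, -0.007, 0.346], [0.003, -0.006, 0.346], [0.003, -0.006, 0.346]]
W [0.005, 0.004, -0.001]
```

View pics/w12.png

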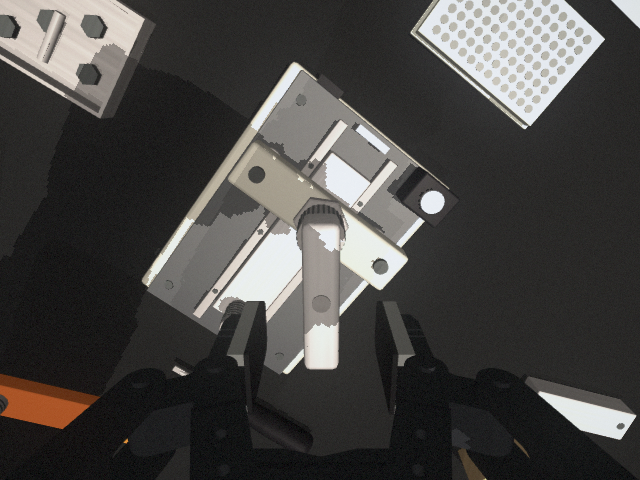

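Emit:
step_arm(
  translation=[
    [0.005,0,0.34],
    [0.005,0,0.34],
    [0,0,0.34],
    [0,0,0],
    [0,0,0],
    [0,0,0],
    [0,0,0],
    [0,0,0],
  ],
  turn=[
    [0,0,0],
    [0,0,0],
    [0,0,0],
    [0,0,0],
    [0,0,0],
    [0,0,0],
    [0,0,0],
    [0,0,0],
  ],
  gripper=[0,0,0,0,1,1,1,1],
)

```text
time_s: 27.35
tcp_pos: [660.4, 63.7, 200.5]
tcp_rot: [0.89, -0.456, 0.0, -0.001]
ft_force: [-2.1, 2.5, 3.9]
gripper_width: 15.1
```

Emit:
step_arm(
  translation=[
    [0,0,-0.025],
    [0,0,0],
    [0,0,0],
    [0,0,0],
    [0,0,0],
    [0,0,0],
    [0,0,0],
    [0,0,0],
  ],
  turn=[
    [0,0,0],
    [0,0,-0.5],
    [0,0,-0.5],
    [0,0,-0.5],
    [0,0,-0.5],
    [0,0,-0.5],
    [0,0,0],
    [0,0,0],
  ],
  gripper=[1,1,1,1,1,1,1,1],
)

```text
time_s: 28.15
tcp_pos: [660.3, 63.5, 200.6]
tcp_rot: [0.926, -0.377, -0.0, -0.0]
ft_force: [-0.8, 2.2, 1.0]
gripper_width: 15.2
```

```bash
python3 -c "
from h import *
for i in range(3): st();snap('side','x')"
```

```text
t 28.15 tcp [660.28  63.52 200.61] yaw -44.27 tilt [-0.0001  0.0002] F [-0.81  2.19  0.98] M [0.443 0.187 0.008] w 15.2 q [0.1  0.5  0.25 1.33 0.   2.44]
t 28.2 tcp [660.28  63.49 200.6 ] yaw -44.27 tilt [-0.0001  0.0002] F [-0.49  2.42  0.57] M [ 0.48   0.237 -0.015] w 15.0 q [0.1  0.5  0.25 1.33 0.   2.44]
t 28.25 tcp [660.28  63.51 200.62] yaw -44.26 tilt [-0.      0.0002] F [-0.92  1.83  0.39] M [ 0.41   0.179 -0.047] w 15.0 q [0.1  0.5  0.25 1.33 0.   2.44]
```

Emit:
step_arm(
  translation=[
    [-0.005,-0.005,0],
    [0,0,0],
    [0,0,0],
    [0,0,0],
    [0,0,0],
    [0,0,0],
    [0,0,0],
    [0,0,0],
  ],
  turn=[
    [0,0,0],
    [0,0,0],
    [0,0,0],
    [0,0,-0.4],
    [0,0,-0.4],
    [0,0,-0.4],
    [0,0,-0.4],
    [0,0,-0.3],
  ],
  gripper=[1,1,1,1,1,1,1,1],
)

```text
time_s: 29.1
tcp_pos: [660.3, 63.8, 200.8]
tcp_rot: [0.95, -0.313, 0.0, -0.0]
ft_force: [-1.4, 2.2, 4.6]
gripper_width: 14.8
```

```bash
python3 -c "
from h import *
for i in range(3): st();snap('side','x')"
```

```text
t 29.1 tcp [660.29  63.81 200.81] yaw -36.5 tilt [0.0002 0.0003] F [-1.4   2.16  4.62] M [ 0.642  0.394 -0.093] w 14.8 q [0.1  0.5  0.25 1.33 0.   2.3 ]
t 29.15 tcp [660.29  63.84 200.85] yaw -36.44 tilt [0.0003 0.0003] F [-1.22  2.81  3.23] M [ 0.68   0.458 -0.118] w 15.1 q [0.1  0.5  0.25 1.33 0.   2.3 ]
t 29.2 tcp [660.3   63.82 200.81] yaw -36.56 tilt [0.0002 0.0003] F [-0.72  2.38  3.71] M [ 0.653  0.431 -0.038] w 15.2 q [0.1  0.5  0.25 1.33 0.   2.31]
```

```bash
python3 -c "
from h import *
plan([544.,67.7,240],-20.5,4,start=(np.array([660.3,63.8,240]),-36.5))
"
```

```text
from [660.3  63.8 240. ] -36.5 dyaw 16.0
T [[-0.599, 0.413, 0.0], [-0.626, 0.37, 0.0], [-0.65, 0.325, 0.0], [-0.672, 0.279, 0.0]]
W [0.0, 0.0, -1.0]
```

Emit:
step_arm(
  translation=[
    [0,0,0],
    [0,0,0],
    [0,0,-0.2],
    [0,0,-0.4],
    [0,0,-0.4],
    [0,0,0],
    [0,0,0],
    [0,0,0],
  ],
  turn=[
    [0,0,0],
    [0,0,0],
    [0,0,0],
    [0,0,0],
    [0,0,0],
    [0,0,0],
    [0,0,0],
    [0,0,0],
  ],
  gripper=[0,0,0,0,0,0,0,0],
)

```text
time_s: 30.05
tcp_pos: [660.0, 63.6, 239.7]
tcp_rot: [0.949, -0.314, -0.001, 0.0]
ft_force: [-0.2, 0.2, -0.2]
gripper_width: 42.7
```

Emit:
step_arm(
  translation=[
    [-0.6,0.41,0],
    [-0.626,0.37,0],
    [-0.65,0.325,0],
    [-0.672,0.279,0],
    [0,0,0.85],
    [0,0,0.85],
    [0,0,0.85],
    [0,0,0.85],
  ],
  turn=[
    [0,0,-1],
    [0,0,-1],
    [0,0,-1],
    [0,0,-1],
    [0,0,-1],
    [0,0,-1],
    [0,0,-1],
    [0,0,-1],
  ],
  gripper=[0,0,0,0,0,0,0,0],
)

```text
time_s: 30.85
tcp_pos: [543.3, 67.9, 102.9]
tcp_rot: [0.999, -0.039, -0.0, 0.0]
ft_force: [-0.0, -0.5, -0.1]
gripper_width: 42.6
```

```bash
python3 -c "
from h import *
st()"
```

```text
t 30.85 tcp [543.32  67.9  102.9 ] yaw -4.46 tilt [-0.0005 -0.0001] F [-0.01 -0.46 -0.05] M [ 0.02  -0.006  0.044] w 42.6 q [ 0.12  0.37 -0.23  0.98  0.    1.77]
```

Emit:
step_arm(
  translation=[
    [0,0,0.1],
    [0,0,0.25],
    [0,0,0.25],
    [0,0,0.15],
    [0,0,0.05],
    [0,0,0],
    [0,0,0],
    [0,0,0],
  ],
  turn=[
    [0,0,-0.6],
    [0,0,0],
    [0,0,0],
    [0,0,0],
    [0,0,0],
    [0,0,0],
    [0,0,0],
    [0,0,0],
  ],
  gripper=[0,0,0,0,0,0.2,0.2,0.2],
)

```text
time_s: 31.65
tcp_pos: [544.4, 68.0, 73.1]
tcp_rot: [1.0, -0.019, 0.0, -0.0]
ft_force: [-0.7, -0.6, 1.1]
gripper_width: 33.9
```

```bash
python3 -c "
from h import *
st()"
```

```text
t 31.65 tcp [544.36  68.03  73.07] yaw -2.23 tilt [0.0009 0.0002] F [-0.66 -0.59  1.13] M [ 0.004 -0.022  0.009] w 33.9 q [ 0.12  0.4  -0.27  0.91  0.    1.73]
```

Emit:
step_arm(
  translation=[
    [-0.06,0,0.04],
    [-0.06,0,0.04],
    [-0.06,0,0],
    [-0.04,0,0],
    [-0.01,0,0],
    [-0.01,0,0],
    [-0.01,0,0],
    [-0.01,0,0],
  ],
  turn=[
    [0,0,0],
    [0,0,0],
    [0,0,0],
    [0,0,0],
    [0,0,0],
    [0,0,0],
    [0,0,0],
    [0,0,0],
  ],
  gripper=[0.2,0.2,0.2,0.2,0.2,0.2,0.2,0.2],
)

```text
time_s: 32.45
tcp_pos: [534.3, 68.4, 69.5]
tcp_rot: [1.0, -0.019, 0.001, -0.0]
ft_force: [3.0, 0.4, -2.8]
gripper_width: 34.1
```

```bash
python3 -c "
from h import *
st()"
```

```text
t 32.45 tcp [534.32  68.42  69.51] yaw -2.22 tilt [0.0012 0.0001] F [ 3.03  0.35 -2.84] M [-0.01  -0.61  -0.034] w 34.1 q [ 0.13  0.38 -0.3   0.89 -0.    1.74]
```

Emit:
step_arm(
  translation=[
    [-0.01,0,0],
    [-0.01,0,0],
    [-0.01,0,0],
    [-0.01,0,0],
    [-0.008,0,0],
    [-0.008,0,0],
    [-0.008,0,0],
    [-0.008,0,0],
  ],
  turn=[
    [0,0,0],
    [0,0,0],
    [0,0,0],
    [0,0,0],
    [0,0,0],
    [0,0,0],
    [0,0,0],
    [0,0,0],
  ],
  gripper=[0.2,0.2,0.2,0.2,0.2,0.2,0.2,0.2],
)

```text
time_s: 33.25
tcp_pos: [530.9, 68.6, 69.5]
tcp_rot: [1.0, -0.019, 0.0, -0.0]
ft_force: [4.7, 0.8, -0.5]
gripper_width: 33.8
```

```bash
python3 -c "
from h import *
for i in range(3): st();snap('wrist','w13')"
```

```text
t 33.25 tcp [530.92  68.55  69.51] yaw -2.22 tilt [0.0004 0.0001] F [ 4.69  0.76 -0.49] M [-0.054 -0.835 -0.005] w 33.8 q [ 0.13  0.38 -0.3   0.89  0.    1.74]
t 33.3 tcp [530.8   68.54  69.46] yaw -2.22 tilt [0.0002 0.0001] F [ 4.09 -0.17 -0.49] M [-0.014 -0.811 -0.009] w 34.2 q [ 0.13  0.38 -0.3   0.89  0.    1.74]
t 33.35 tcp [530.83  68.49  69.48] yaw -2.22 tilt [0.0002 0.0001] F [ 3.39 -0.44 -1.24] M [-0.037 -0.751 -0.003] w 33.9 q [ 0.13  0.38 -0.3   0.89  0.    1.74]
```

Emit:
step_arm(
  translation=[
    [-0.006,0,0.003],
    [-0.006,0,0],
    [-0.006,0,0],
    [-0.006,0,0],
    [-0.006,0,0],
    [-0.006,0,0],
    [-0.006,0,0],
    [-0.006,0,0],
  ],
  turn=[
    [0,0,0],
    [0,0,0],
    [0,0,0],
    [0,0,0],
    [0,0,0],
    [0,0,0],
    [0,0,0],
    [0,0,0],
  ],
  gripper=[0.2,0.2,0.2,0.2,0.2,0.2,0.2,0.2],
)

```text
time_s: 34.2
tcp_pos: [529.2, 68.6, 69.5]
tcp_rot: [1.0, -0.019, 0.0, -0.0]
ft_force: [5.8, 0.3, 0.2]
gripper_width: 34.4
```

```bash
python3 -c "
from h import *
for i in range(3): st();snap('wrist','w13')"
```

```text
t 34.2 tcp [529.18  68.63  69.46] yaw -2.22 tilt [0.0007 0.0001] F [5.82 0.3  0.16] M [-0.093 -0.997  0.026] w 34.4 q [ 0.13  0.38 -0.31  0.89  0.    1.74]
t 34.25 tcp [529.15  68.61  69.46] yaw -2.22 tilt [0.0007 0.0002] F [ 4.61 -0.16  1.34] M [-0.037 -0.975  0.007] w 34.0 q [ 0.13  0.38 -0.31  0.89  0.    1.74]
t 34.3 tcp [529.13  68.62  69.46] yaw -2.22 tilt [0.0007 0.0001] F [ 4.33 -0.54  1.46] M [-0.017 -0.982  0.02 ] w 33.9 q [ 0.13  0.38 -0.31  0.89  0.    1.74]
```

Emit:
step_arm(
  translation=[
    [0.05,0,0],
    [0.05,0,0],
    [0,0,-0.4],
    [0,0,-0.8],
    [0,0,-0.9],
    [0,0,-0.9],
    [0,0,-0.9],
    [0,0,-0.5],
  ],
  turn=[
    [0,0,0],
    [0,0,0],
    [0,0,0],
    [0,0,0],
    [0,0,0],
    [0,0,0],
    [0,0,0],
    [0,0,0],
  ],
  gripper=[0.15,0.1,0,0,0,0,0,0],
)

```text
time_s: 35.15
tcp_pos: [532.9, 68.5, 247.9]
tcp_rot: [1.0, -0.019, 0.001, -0.0]
ft_force: [0.6, -0.6, 0.1]
gripper_width: 42.7
```

Emit:
step_arm(
  translation=[
    [-0.6,0,0],
    [-0.6,0,0],
    [-0.3,0,0],
    [0,0,0],
    [0,0,0],
    [0,0,0],
    [0,0,0],
    [0,0,0],
  ],
  turn=[
    [0,0,0],
    [0,0,0],
    [0,0,0],
    [0,0,0],
    [0,0,0],
    [0,0,0],
    [0,0,0],
    [0,0,0],
  ],
  gripper=[0,0,0,0,0,0,0,0],
)

```text
time_s: 35.95
tcp_pos: [473.3, 70.7, 245.0]
tcp_rot: [1.0, -0.019, -0.0, -0.0]
ft_force: [0.1, 0.8, 0.5]
gripper_width: 42.6
```

```bash
python3 - <<'E'
from h import *
st()
c=lambda im,x,y,w,h,k:cv2.resize(im[y:y+h,x:x+w],None,fx=k,fy=k,interpolation=cv2.INTER_CUBIC)
for n in('wrist','scene','side'): snap(n,n+'9')
a=cv2.imread('pics/scene9.png');b=cv2.imread('pics/side9.png')
cv2.imwrite('pics/m9.png',np.hstack([c(a,335,230,100,120,4),c(b,290,140,100,120,4)]))
E
```

```text
t 35.95 tcp [473.31  70.71 245.  ] yaw -2.23 tilt [-0.0005  0.0001] F [0.12 0.8  0.49] M [ 0.012 -0.015 -0.002] w 42.6 q [ 0.15  0.16 -0.13  1.28  0.    1.76]
```

View pics/wrist9.png

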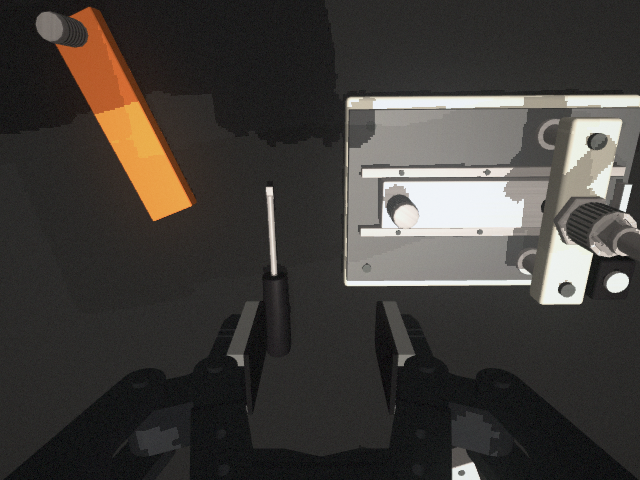

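View pics/m9.png

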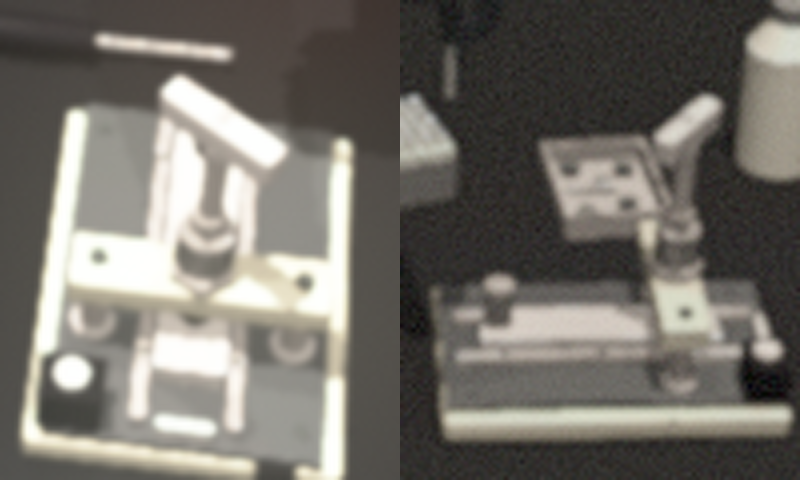

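View pics/scene9.png

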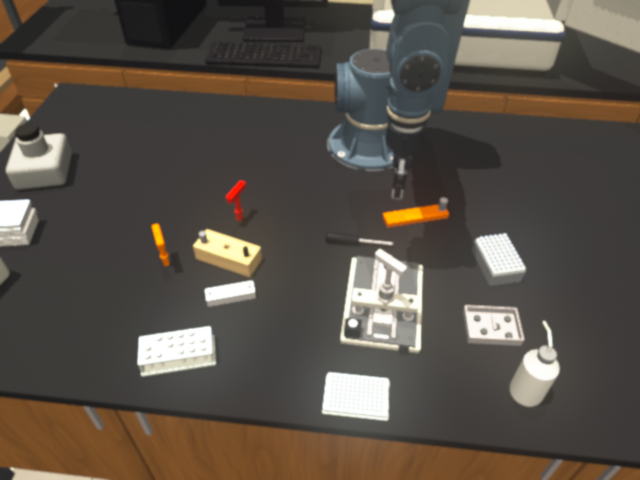

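```bash
python3 - <<'E'
from h import *
print(tri([(ld('scene9'),391,257.5),(ld('side9'),290+288/4,140+122/4)]))
print(arm.job_done())
E
```

```text
(array([658.58154264,  60.9848565 , 206.68020924]), [np.float64(4.286578480478189), np.float64(4.286578480478122)])
the job is handed in; nothing more can be done
None
```

The hold-down stop is set and the job was handed in at about 36 s. The block lies nipped under the buffer and the driver stands upright in the screw.

**How the setting went:**
- I took the aluminium T-driver from the stand, seated it in the square recess and turned the screw clockwise in two stages, about 0.84 rad at the driver.
- After the first stage the block was still free, pulling about 1.8 N.
- After the second it pulled about 6 to 7 N, which was a little tight. I backed the screw off by roughly 0.1 rad, estimated from the driver's play and the turning torque. So the last adjustment was anticlockwise.

**Last checks:**
- **Final pull:** drawn slowly towards its knob end, the block took 4.7 N, then 5.8 N on the next draw. Allowing for up or down load on the knob, I put the true pull at about 5 N. Single force readings scatter by about 0.5 to 1 N.
- **Block:** it was drawn about 16 mm in all and still reaches behind the cross-bar.
- **Pictures:** the driver stands seated and nothing else appears to have moved.
- **Weak check:** triangulating the top of the driver's handle from two views gave 207 mm, where a seated handle should be at about 210 mm. The two views disagreed by 4 mm, so this supports the seating only roughly.

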